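# Hang the handpiece spanner back on its snap hook

## Robot

A 6-joint arm with a two-finger parallel gripper is mounted at the origin on a cart in front of the work surface, level with it; the furniture and walls round the work are solid. World frame = base frame: x ahead of the robot, y to its left, z up, the work surface at z = 0. Lengths are in mm, angles in degrees, forces in N, time in s.
With the tool pointing down it reaches from about 350 to 850 mm from the base axis. Payload 8.1 kg.
Tool frame: the origin (TCP) lies on the centre line of the jaws, within the pads' length; the fingertips stand 19 mm ahead of it and the grasp point (between the pads) is the TCP; z points along the fingers, y is the line along which they close (so a half turn about z gives the same grasp; the last joint's range is limited). The gripper opens to 85 mm and grips with 20 to 120 N. Pads are 22 mm wide; open, the fingers measure 114 mm over their backs; the gripper's body (76 mm by 85 mm) begins 54 mm behind the grasp point. The pads swing forward as they close: fully open they stand 13 mm farther back than shut.
Start: joints at [67.185, 7.471, 85.268, -0, 87.261, -4.893], TCP at [184.613, 570.897, 250.292] pointing down, gripper open.
Joint ranges: [-169.43, 169.43], [-51.17, 129.36], [1.28, 143.12], [-76.62, 256.62], [0, 156.53], [-152.29, 152.29]. Speed limits (degrees/s): [136.94, 136.94, 159.86, 180, 180, 180].

## Interface

Orientations are given as [roll, pitch, yaw] about the fixed x, y, z axes, in that order (R = Rz(yaw) Ry(pitch) Rx(roll)).
In Python, from bench import r gives the robot as it stands. The module is installed in compiled form; this text tells all that it offers.
- The arm moves only by the tool servo_tool, never from a script. Its arguments are lists of equal length, an entry for each row: "fingers": the finger opening in m, from 0 to 0.0854; "linear": the shift along the tool's x, y, z in m, a list of three; "rotation": the turn, a rotation vector about the tool's x, y, z in degrees, a list of three. A call has 1 to 10 rows; each row is the pose to reach, as a shift and turn from the pose commanded when the call began, along the tool's axes at that moment; what a row does not reach only later rows make up. A row lasts 1/10 s, in which the tool goes at most 50 mm and 8.59 degrees, less where a joint would pass 70% of its speed; a pose out of reach is approached as far as the arm can. A call with a gripper value outside its range is refused whole. The fingers move at their own pace and stop on an object; "force" is the grip in N (left out, the last holds). Time passes only in rows, so rows that repeat a pose let the fingers close. It gives the time, the measured TCP pose, the force, the opening and the grip force at its end, in the units of the state.
- r.sense(): the state, without advancing time (a new reading comes with each control period).
- r.snapshot(name): name is "scene" or "top" or "wrist"; returns a dict with "frame" (480x640x3 uint8, red, green, blue), "fx", "fy", "cx", "cy" (pixels), "camera_from_world" (4x4, takes a point from world to camera coordinates). Camera axes: x right, y up, looking along -z (the intrinsics and any distortion apply to the point x, -y, -z); pixel columns grow to the right and rows downward; lengths in mm; the calibration is good to about 2 mm. A picture is of the moment at which its call begins. There is no depth.
- r.hand_in(): hands the job in; it is judged then, once.
The state is a dict: "time": time; "joint_pos": joint angles; "qd": joint speeds; "joint_efforts": joint torques, N m; "tool_pos": TCP position; "tcp_rot": TCP orientation; "ft_force": force on the tool from outside, world axes, zero at the start; "wrist_torque": the same for the moment, N m; "finger_gap": finger opening in mm; "grip_force": force on a finger pad.
Only numpy, scipy, OpenCV 4.12 (cv2) and the standard library are available. Lean on these libraries where they do the work, as an engineer would, in place of code of your own. Each camera call takes 0.05 s, during which the arm holds its last target. There are 200 camera calls.

## Task

The red-handled spanner for the handpiece has been left lying on the counter; hang it back by its ring on the snap hook of the tool stand. Press the ring down through the hook's sprung brass gate until the gate snaps shut above it, then tug gently upward, so that the hook's arm lifts 2 to 3 mm, to prove that the ring is caught, and let go so that the spanner hangs freely, at most swaying a little. The hook sits on a thin springy arm: feel your way and never bend it more than about 4 mm up or down; leave the handpiece, the red bur stand, the yellow plaster cast and the jar beside the bur stand where they stand.

Things in the scene. Friction and masses are not known exactly. Their poses are not given: they have to be found in the camera images.
- stand: Tool stand, fixed to the counter: round grey foot 100 mm wide, 22 mm high at most; steel post 8 mm thick, top 246 mm up. Origin: on the post axis, at the counter; z up. A clamp on the post holds a level springy steel arm, 12 mm wide, that points along the stand's own -x (to the robot at yaw 0) and ends in a snap hook. Arm and hook lie in its plane y = 0; the arm's top is 13 mm above the gate pivot.
- throat (a point): Point on the counter straight below the place where the ring's far bar must go down through the gate, 105 mm from the post axis; axes as the stand's. The height is NOT given: how high the clamp was last set is not measured, and the hook's gate pivot stands anywhere from 155 to 200 mm above the counter: feel for it from above.
- hook (a point): Point on the counter straight below the hook's bow, 99 mm from the post axis; axes as the stand's. Hook: 5 mm round wire, open upward like a J; upright wire (centre line) 85 mm from the post axis, bow of 14 mm radius, its lowest inside point 33 mm below the gate pivot; nose at 113 mm, its tip leaning out to 117 mm with a 7 mm ball 4 mm above the pivot. The gate bridges the 23 mm clear throat between them.
- spanner_grip (a point): Middle of the spanner's red plastic handle (40 long, 16 wide, 12 mm thick), half-way up (6 mm above the counter as it lies). The spanner is one rigid flat piece, 114 mm long, about 35 to 60 g, loose. Its x axis runs along it towards the ring; z is normal to its flat side, up as it lies. A forked jaw, 18 mm wide, ends 49 mm behind this point.
- spanner_ring (a point): Centre of the spanner's ring, 45 mm from the handle's middle along the spanner's x; same axes. Round steel bar 6 mm thick, ring 40 mm across outside, 28 mm inside, in the spanner's flat plane; the far bar's centre line is 17 mm beyond this point. To go on, the ring is held level, handle away from the post, far bar over the gate, so that the nose comes up inside the ring.
- gate (a joint): Angle of the hook's brass gate (bar 8 wide, 3 mm thick, pivoted on the upright wire, nearly level when shut), rad: 0 shut (stopped at the nose, cannot go higher), up to 1.3 pressed down and in. It needs about 1.5 N near its tip to start, 3 to 4 N to let the ring by; it springs back above the ring's bar once that is 18 to 25 mm below the pivot, 4 to 10 mm before the bow's bottom.
- hook_arm (a joint): Bend of the springy arm at the clamp, rad, 0 at rest, positive when the hook is pressed down, negative when it is pulled up. The hook, 105 mm from the clamp, moves 1 mm for 0.0095 rad, which takes about 2 N.
- handpiece: Straight dental handpiece with a black grip, 182 mm long, 27 mm thick, lying on the counter (loose; to be left alone). Origin: underside of its middle; it lies along its own y axis.
- bur_stand_red: Round red bur stand, 69 mm wide, 52 mm high (loose; to be left alone). Origin: centre of its underside.
- cast_yellow: Yellow plaster cast of a dental arch, 53 x 68 x 29 mm (loose; to be left alone). Origin: centre of its underside.
- jar_pumice: Round white jar with a white lid, 63 mm wide, 58 mm high (loose; to be left alone). Origin: centre of its underside.

How it is judged (in metres and radians):
On the way, in this order (a step that is already met when the one before it is completed fails the run):
1. the ring presses the gate open (value of joint gate above 0.4 rad and contact force between spanner and stand above 0.5 N), for 0.1 s.
2. with the gate shut again above it, the ring is tugged up so that the arm lifts by over 1.2 mm (value of joint gate below 0.08 rad and value of joint hook_arm below -0.0115 rad and contact force between spanner and stand above 1 N), for 0.2 s.
At the end, for the whole second after the job is handed in: The spanner hangs by its ring in the hook's bow, let go: ring up, handle down (within 0.4 rad of upright, ring centre within 20 mm of the hook's middle), swaying at most a little (below 0.2 m/s), the gate shut (below 0.08 rad) and the arm unbent (within 2 mm) (value of joint gate below 0.08 rad and value of joint hook_arm between -0.02 and 0.02 rad and height (world z) of spanner_ring above 0.085 m and angle between spanner_ring's own x axis and vertical below 0.4 rad and x of spanner_ring in the frame of stand between -0.119 and -0.079 m and y of spanner_ring in the frame of stand between -0.02 and 0.02 m and linear speed of spanner below 0.2 m/s and contact force between spanner and stand above 0.1 N); the robot touches nothing.
It fails at once if the hook's arm is bent more than 4.7 mm up or down (over 9 N) (value of joint hook_arm above 0.045 rad or value of joint hook_arm below -0.045 rad).
It fails at once if the handpiece, bur stand, cast or jar is moved by more than 15 mm (distance of any of handpiece, bur_stand_red, cast_yellow, jar_pumice from where it was at the start of the episode above 0.015 m).
It also fails if it takes over 64 s, if anything falls off the work surface, if the arm or the gripper's body presses on something with over 40 N, if the wrist force passes 120 N, or if a joint passes its speed limit or range.

## Working session

There is one attempt and no reset: what is moved stays moved. The work goes in short steps, Python scripts to look and compute and a tool call to move; the robot and the scene stay as the last step left them, time stands still between calls to the robot, and variables do not carry over. Pictures are saved under pics/ and viewed, at most 10 in all, crops included, and the job is handed in when it is done.

Besides the shell and the picture viewer there is one more tool, called as name(argument=value, ...) on one line, values as JSON. servo_tool: Moves the arm, as the interface text tells. Its arguments: {"type":"object","properties":{"fingers":{"type":"array","items":{"type":"number"}},"linear":{"type":"array","items":{"type":"array","items":{"type":"number"}}},"rotation":{"type":"array","items":{"type":"array","items":{"type":"number"}}},"force":{"type":"number"}},"required":["fingers","linear","rotation"]}

```bash
mkdir -p pics
cat > h.py <<'E'
import numpy as np, cv2
from bench import r
def shot(n,f):
    s=r.snapshot(n); cv2.imwrite('pics/'+f+'.png',s['frame'][:,:,::-1]); 
    np.savez('pics/'+f+'.npz',**{k:np.array(v) for k,v in s.items()}); return s
def ray(s,u,v):
    T=np.array(s['camera_from_world']); R=T[:3,:3]; c=-R.T@T[:3,3]
    d=R.T@np.array([(u-s['cx'])/s['fx'],-(v-s['cy'])/s['fy'],-1.]); return c,d/np.linalg.norm(d)
def plane(s,u,v,z):
    c,d=ray(s,u,v); return c+d*(z-c[2])/d[2]
def proj(s,p):
    T=np.array(s['camera_from_world']); q=T[:3,:3]@np.array(p)+T[:3,3]
    return s['cx']+s['fx']*q[0]/-q[2], s['cy']-s['fy']*q[1]/-q[2]
def tri(a,b):
    (c1,d1),(c2,d2)=a,b
    t=np.linalg.lstsq(np.c_[d1,-d2],c2-c1,rcond=None)[0]
    return (c1+d1*t[0]+c2+d2*t[1])/2, np.linalg.norm(c1+d1*t[0]-c2-d2*t[1])
E
python3 - <<'E'
from h import *
np.set_printoptions(precision=2,suppress=True)
for n in('scene','top'):
    s=shot(n,n+'0'); print(n,s['fx'],s['cx'],s['cy'],ray(s,320,240), s.keys())
print(r.sense())
E
```

```text
scene 554.5391069528793 315.607879016359 240.31133658039178 (array([  24.04, -818.46, 1197.49]), array([ 0.34,  0.59, -0.73])) dict_keys(['frame', 'fx', 'fy', 'cx', 'cy', 'camera_from_world'])
top 571.3325934719128 328.9816807136465 227.18027845555764 (array([ 453.52,   65.47, 1319.06]), array([ 0.06,  0.04, -1.  ])) dict_keys(['frame', 'fx', 'fy', 'cx', 'cy', 'camera_from_world'])
{'time': 0.1, 'joint_pos': array([67.18,  7.51, 85.32,  0.  , 87.26, -4.9 ]), 'qd': array([ 0.  , -0.08, -0.24, -0.03, -0.09,  0.06]), 'joint_efforts': array([  0.  , -57.09, -50.19,  -0.  ,   0.01,  -0.  ]), 'tool_pos': array([184.44, 570.47, 249.35]), 'tcp_rot': array([-179.91,   -0.01,  162.08]), 'ft_force': array([-0.89,  0.04, -0.75]), 'wrist_torque': array([-0.01,  0.03,  0.01]), 'grip_force': 0.0, 'finger_gap': 85.41748842134724}
```

View pics/scene0.png

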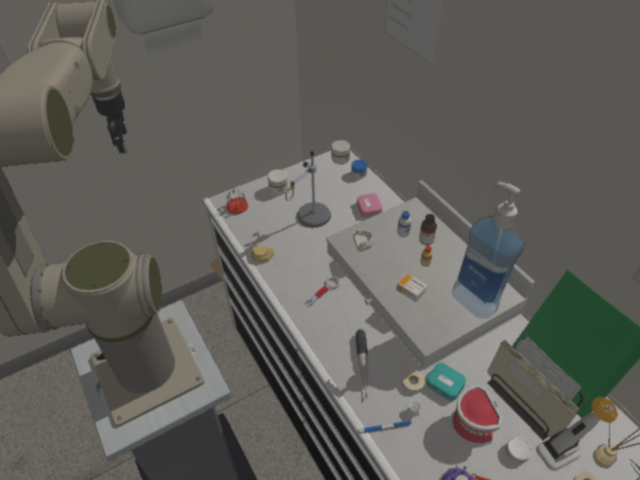

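View pics/top0.png

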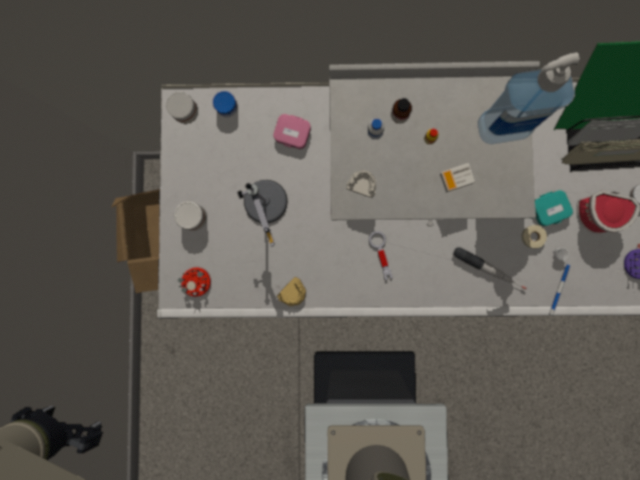

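The scene view shows the stand foot at (314,214), the hook near (290,188) and the spanner at (322,292). In the top view the foot is at (265,202), the hook at about (268,238), the spanner handle at (383,262) and its ring at (377,241). Next I'll enlarge the stand in both views and the spanner in the top view.

Run:
```python
from h import *
np.set_printoptions(precision=1,suppress=True)
L=lambda f:{k:v for k,v in np.load('pics/'+f+'.npz').items()}
t=L('top0');c=L('scene0')
def red(s,x0,x1,y0,y1):
    im=s['frame'].astype(int); m=(im[:,:,0]>110)&(im[:,:,1]<80)&(im[:,:,2]<80)
    q=np.zeros_like(m);q[y0:y1,x0:x1]=m[y0:y1,x0:x1]; ys,xs=np.nonzero(q); return xs,ys
for s,b in((t,(365,400,245,285)),(c,(305,345,275,305))):
    xs,ys=red(s,*b); P=np.array([plane(s,x,y,9)for x,y in zip(xs,ys)])[:,:2]
    m=P.mean(0); w,v=np.linalg.eigh(np.cov((P-m).T)); print(len(xs),xs.mean(),ys.mean(),m,np.sqrt(w*12),np.degrees(np.arctan2(v[1,1],v[0,1])))
print(plane(t,377,241,3),plane(t,388,275,3),plane(t,265,202,18))
def crop(s,x,y,w,h,k): return cv2.resize(s['frame'][y:y+h,x:x+w,::-1],None,fx=k,fy=k,interpolation=cv2.INTER_CUBIC)
a=crop(t,230,170,66,80,6);b=crop(c,270,140,67,90,6);d=crop(t,360,230,40,55,6)
o=np.zeros((545,802,3),np.uint8)
for im,x in((a,0),(b,398)): o[:im.shape[0],x:x+im.shape[1]]=im[:545,:802-x]
cv2.imwrite('pics/crop1.png',o[:,:800])
```

```text
105 382.5809523809524 258.0571428571429 [483.7 -22.4] [14.5 37.6] -163.3018501419652
66 321.530303030303 291.1060606060606 [484.9 -22.9] [16.1 37.4] -160.9016743134614
[523.2 -10.6   3. ] [445.  -34.5   3. ] [614.8 246.   18. ]
```

View pics/crop1.png

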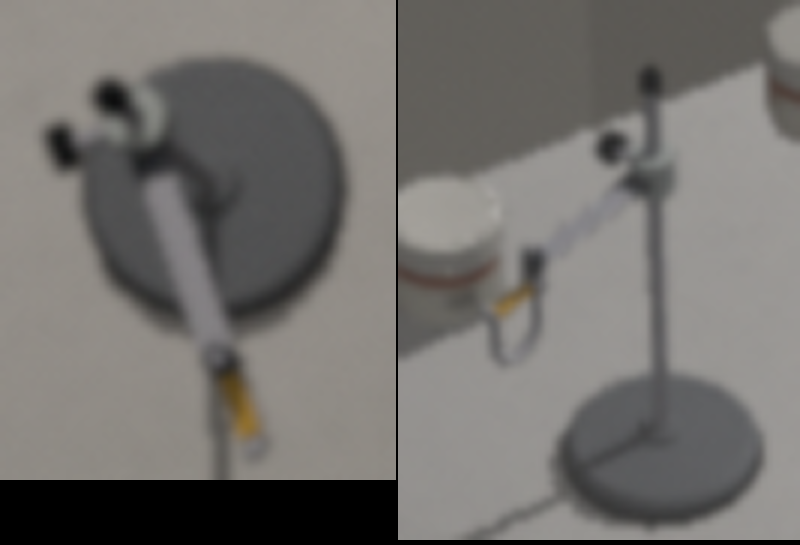

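The left half shows the top view: the orange gate runs (228,378) to (258,430) in the crop and the ball is at (255,447). In the right half (the scene view) the gate runs (535,285) to (498,312), and the bow's bottom is at (517,360). I'll triangulate these.

Run:
```python
from h import *
np.set_printoptions(precision=1,suppress=True)
L=lambda f:{k:v for k,v in np.load('pics/'+f+'.npz').items()}
t=L('top0');c=L('scene0')
T=lambda x,y:ray(t,230+(x+.5)/6-.5,170+(y+.5)/6-.5)
C=lambda x,y:ray(c,270+(x-398+.5)/6-.5,140+(y+.5)/6-.5)
print('posttop',tri(T(110,97),C(650,80)))
print('foot',tri(T(215,187),C(662,442)))
om=[]
for s,b in((t,(255,285,225,250)),(c,(275,300,180,200))):
    im=s['frame'].astype(int)[b[2]:b[3],b[0]:b[1]]; m=(im[:,:,0]-im[:,:,2]>45)
    ys,xs=np.nonzero(m); P=np.c_[xs+b[0],ys+b[2]].astype(float); mu=P.mean(0); w,v=np.linalg.eigh(np.cov((P-mu).T))
    a=v[:,1]; a=a*np.sign(a[1]); q=(P-mu)@a; om.append((ray(s,*mu),ray(s,*(mu+a*q.min())),ray(s,*(mu+a*q.max())))); print(len(xs),mu,a,q.min(),q.max())
for i in range(3): print('gate mid/pivot/tip',tri(om[0][i],om[1][i]))
p=plane(t,265.4,201,18);print(p)
for z in(165,175,185,195): print(z,plane(t,*om and (230+220/6,170+358/6),z+8),plane(t,230+255/6,170+447/6,z+4))
```

```text
posttop (array([618.6, 247.8, 241.4]), np.float64(0.44104745138269147))
foot (array([618.3, 246.2,  10.5]), np.float64(0.7939162804307179))
31 [269.9 237.8] [0.3 1. ] -5.139166865621296 4.3416978196031115
7 [287.7 190.3] [-0.9  0.5] -1.7552608444608373 1.8422870661583968
gate mid/pivot/tip (array([522. , 214.9, 174.1]), np.float64(1.775264148351324))
gate mid/pivot/tip (array([530.7, 219. , 170.3]), np.float64(5.135126381786448))
gate mid/pivot/tip (array([514.3, 211.6, 176.8]), np.float64(0.1639949028210223))
[617.1 245.1  18. ]
165 [539.4 221.1 173. ] [509.5 209.8 169. ]
175 [538.6 219.7 183. ] [509.  208.6 179. ]
185 [537.9 218.4 193. ] [508.5 207.3 189. ]
195 [537.1 217.  203. ] [508.  206.1 199. ]
```

servo_tool(fingers=[0.04, 0.04, 0.04, 0.04, 0.04, 0.04, 0.04, 0.04, 0.04, 0.04], linear=[[-0.035, -0.035, 0], [-0.07, -0.07, 0], [-0.105, -0.105, 0], [-0.14, -0.14, 0], [-0.175, -0.175, 0], [-0.21, -0.21, 0], [-0.245, -0.245, 0], [-0.28, -0.28, 0], [-0.315, -0.315, 0], [-0.35, -0.35, 0]], rotation=[[0, 0, -3.5], [0, 0, -7], [0, 0, -10.5], [0, 0, -14], [0, 0, -17.5], [0, 0, -21], [0, 0, -24.5], [0, 0, -28], [0, 0, -31.5], [0, 0, -35]], force=60)

```text
time: 1.1
tool_pos: [410.2, 128.2, 250.2]
tcp_rot: [180.0, 0.0, -162.8]
ft_force: [0.8, 0.3, -0.1]
finger_gap: 39.7
grip_force: 0.0
```

```bash
cat >> h.py <<'E'
from scipy.spatial.transform import Rotation as Ro
def goal(p,rpy,s=None):
    "shift (m) and rotvec (deg) in tool axes from the measured pose"
    s=s or r.sense(); A=Ro.from_euler('xyz',s['tcp_rot'],degrees=True)
    d=A.inv().apply(np.array(p)-s['tool_pos'])/1000
    print('lin',d.round(4),'rot',(A.inv()*Ro.from_euler('xyz',rpy,degrees=True)).as_rotvec(degrees=True).round(2))
def st():
    s=r.sense(); print(s['time'],s['tool_pos'].round(1),s['tcp_rot'].round(2),s['ft_force'].round(2),s['joint_pos'].round(1),s['finger_gap'],s['grip_force'])
E
python3 -c "
from h import *
st(); goal([470,-23,200],[180,0,197.5])"
```

```text
1.1 [410.2 128.2 250.2] [ 1.8000e+02  1.0000e-02 -1.6277e+02] [ 0.79  0.32 -0.12] [ 10.5 -19.9 110.7   0.   89.2 -96.7] 39.73729767290426 0.0
lin [-0.0123 -0.1621  0.0502] rot [ 0.    0.01 -0.27]
```

servo_tool(fingers=[0.04, 0.04, 0.04, 0.04, 0.04], linear=[[-0.003, -0.04, 0.012], [-0.006, -0.08, 0.025], [-0.009, -0.12, 0.037], [-0.012, -0.162, 0.05], [-0.012, -0.162, 0.05]], rotation=[[0, 0, 0], [0, 0, 0], [0, 0, 0], [0, 0, 0], [0, 0, 0]])

```text
time: 1.6
tool_pos: [468.6, -25.2, 197.9]
tcp_rot: [180.0, -0.2, -163.2]
ft_force: [-1.2, 1.0, -0.7]
finger_gap: 40.1
grip_force: 0.0
```

```bash
python3 -c "
from h import *
st(); s=shot('wrist','w1'); print(ray(s,320,240))
im=s['frame'].astype(int); m=(im[:,:,0]>100)&(im[:,:,1]<70)&(im[:,:,2]<70)
n,l,S,c=cv2.connectedComponentsWithStats(m.astype(np.uint8))
for i in range(1,n):
    if S[i,4]>100:
        ys,xs=np.nonzero(l==i); P=np.array([plane(s,x,y,10) for x,y in zip(xs,ys)])[:,:2]; mu=P.mean(0); w,v=np.linalg.eigh(np.cov((P-mu).T)); print(S[i],c[i],mu,np.sqrt(12*w),np.degrees(np.arctan2(v[1,1],v[0,1])))
"
```

```text
1.6 [468.6 -25.2 197.9] [ 180.     -0.2  -163.18] [-1.18  0.95 -0.67] [-9.300e+00 -1.130e+01  1.091e+02 -1.000e-01  8.240e+01 -1.161e+02] 40.05542719729855 0.0
(array([402.49218363, -44.37658595, 322.00570707]), array([ 0.26473452,  0.09541064, -0.95958973]))
[307 213  16  40 585] [314.16068376 232.28717949] [482.88560638 -20.99296725] [14.66310437 38.54121814] -164.86990886051356
[ 79 359  32  19 148] [ 93.51351351 366.91891892] [ 697.44470205 -207.08050421] [ 7.64216986 37.12565121] 141.71118390955712
```

View pics/w1.png

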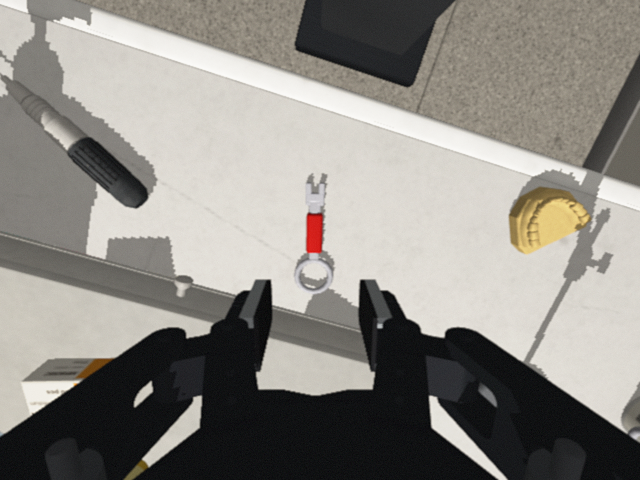

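The wrist view shows the spanner with its handle at (314,232) and its ring at (314,274), and the camera sits on the robot side of the gripper. I'll turn the wrist half a turn so the camera faces the post side, where it can see the ring and the hook.

servo_tool(fingers=[0.04, 0.04, 0.04, 0.04, 0.04, 0.04, 0.04, 0.04, 0.04, 0.04], linear=[[0, 0, 0], [0, 0, 0], [0, 0, 0], [0, 0, 0], [0, 0, 0], [0, 0, 0], [0, 0, 0], [0, 0, 0], [0, 0, 0], [0, 0, 0]], rotation=[[0, 0, 8.5], [0, 0, 17], [0, 0, 25.5], [0, 0, 34], [0, 0, 42.5], [0, 0, 51], [0, 0, 59.5], [0, 0, 68], [0, 0, 76.5], [0, 0, 85]])

```text
time: 2.65
tool_pos: [468.8, -19.9, 200.5]
tcp_rot: [180.0, -0.0, 111.8]
ft_force: [0.4, 0.1, 0.8]
finger_gap: 39.8
grip_force: 0.0
```

servo_tool(fingers=[0.04, 0.04, 0.04, 0.04, 0.04, 0.04, 0.04, 0.04, 0.04, 0.04], linear=[[0, 0, 0.02], [0, 0, 0.04], [0, 0, 0.06], [0, 0, 0.08], [0, 0, 0.1], [0, 0, 0.1], [0, 0, 0.1], [0, 0, 0.1], [0, 0, 0.1], [0, 0, 0.1]], rotation=[[0, 0, 8.5], [0, 0, 17], [0, 0, 25.5], [0, 0, 34], [0, 0, 42.5], [0, 0, 51], [0, 0, 59.5], [0, 0, 68], [0, 0, 76.5], [0, 0, 85]])

```text
time: 3.65
tool_pos: [468.9, -20.0, 100.6]
tcp_rot: [-180.0, -0.0, 26.8]
ft_force: [-0.0, -0.9, 0.1]
finger_gap: 40.2
grip_force: 0.0
```

```bash
cat > sp.py <<'E'
from h import *
def span(f,z):
    s=shot('wrist',f)
    im=s['frame'].astype(int); m=(im[:,:,0]>100)&(im[:,:,1]<70)&(im[:,:,2]<70)
    n,l,S,c=cv2.connectedComponentsWithStats(m.astype(np.uint8))
    for i in range(1,n):
        if S[i,4]>200:
            ys,xs=np.nonzero(l==i); P=np.array([plane(s,x,y,z) for x,y in zip(xs,ys)])[:,:2]; mu=P.mean(0); w,v=np.linalg.eigh(np.cov((P-mu).T)); print(S[i],c[i],mu,np.sqrt(12*w),np.degrees(np.arctan2(v[1,1],v[0,1])))
E
python3 -c "
from sp import *
st(); span('w2',11);goal([483.7,-21.7,60],[180,0,16])"
```

```text
3.65 [468.9 -20.  100.6] [-1.7998e+02 -2.0000e-02  2.6800e+01] [-0.03 -0.94  0.07] [ -8.7  -5.7 114.7   0.   70.9  54.5] 40.1654977968658 0.0
[ 312  199   32   61 1325] [327.14641509 229.67320755] [484.53862349 -20.20625618] [15.28291245 38.62636227] -163.90806882314368
lin [0.0126 0.0081 0.0406] rot [-2.000e-02 -1.000e-02  1.025e+01]
```

View pics/w2.png

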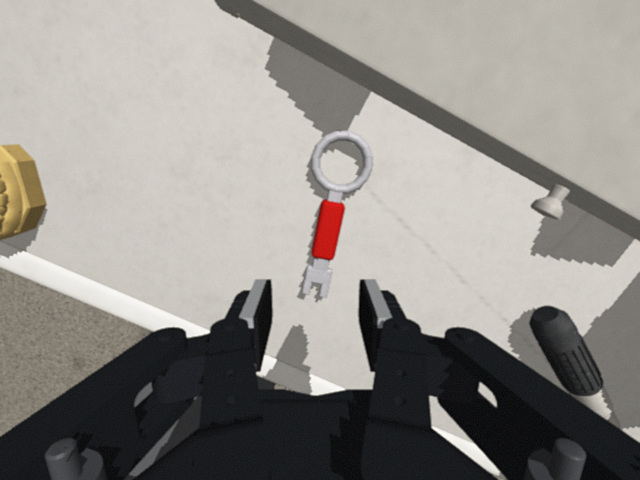

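servo_tool(fingers=[0.04, 0.04, 0.04, 0.04, 0.04, 0.04], linear=[[0.007, 0.004, 0.01], [0.0137, 0.0077, 0.02], [0.0137, 0.0077, 0.03], [0.0137, 0.0077, 0.04], [0.0137, 0.0077, 0.045], [0.0137, 0.0077, 0.045]], rotation=[[0, 0, 5], [0, 0, 10.2], [0, 0, 10.2], [0, 0, 10.2], [0, 0, 10.2], [0, 0, 10.2]])

```text
time: 4.3
tool_pos: [483.5, -21.4, 54.2]
tcp_rot: [-179.9, 0.1, 17.0]
ft_force: [-0.7, 0.0, 1.3]
finger_gap: 40.1
grip_force: 0.0
```

```bash
python3 -c "
from sp import *
z=np.load('pics/w2.npz'); z={k:z[k] for k in z}
a=plane(z,342.5,162,3);b=plane(z,327.1,229.7,11);print(a,b,np.degrees(np.arctan2(*(a-b)[[1,0]])),np.linalg.norm((a-b)[:2]))
st(); span('w3',11);goal([484.5,-20.3,21],[180,0,16.2])"
```

```text
[527.60826552  -9.44699898   3.        ] [484.652416   -20.14119917  11.        ] 13.9800366399845 44.26704107711825
4.3 [483.5 -21.4  54.2] [-1.7994e+02  1.2000e-01  1.6990e+01] [-0.72  0.03  1.27] [ -8.6   0.8 113.9   0.   65.4  64.4] 40.14094481400602 0.0
[ 301  237   30   72 1941] [315.32096857 272.93250902] [485.09152977 -20.33149651] [15.16374012 39.30828941] -164.65409423708792
lin [ 0.0008 -0.0011  0.0339] rot [-0.03  0.06  0.76]
```

servo_tool(fingers=[0.04, 0.04, 0.04, 0.04, 0.005, 0.005, 0.005, 0.005, 0.005, 0.005], linear=[[0.001, -0.001, 0.011], [0.001, -0.001, 0.022], [0.001, -0.001, 0.032], [0.001, -0.001, 0.032], [0.001, -0.001, 0.032], [0.001, -0.001, 0.032], [0.001, -0.001, 0.032], [0.001, -0.001, 0.032], [0.001, -0.001, 0.032], [0.001, -0.001, 0.032]], rotation=[[0, 0, 1], [0, 0, 1.8], [0, 0, 1.8], [0, 0, 1.8], [0, 0, 1.8], [0, 0, 1.8], [0, 0, 1.8], [0, 0, 1.8], [0, 0, 1.8], [0, 0, 1.8]], force=90)

```text
time: 5.35
tool_pos: [485.8, -20.6, 23.8]
tcp_rot: [180.0, -0.1, 15.1]
ft_force: [0.5, -0.8, 3.0]
finger_gap: 12.9
grip_force: 88.4
```

```bash
python3 -c "
from sp import *
st(); goal([470,90,250],[180,0,19.2])"
```

```text
5.35 [485.8 -20.6  23.8] [ 1.7998e+02 -5.0000e-02  1.5080e+01] [ 0.54 -0.85  3.03] [ -8.5   3.9 114.4   0.   61.6  66.5] 12.881146184226624 88.4206473827362
lin [ 0.0137 -0.1108 -0.2263] rot [ 0.02 -0.05 -4.12]
```

servo_tool(fingers=[0.005, 0.005, 0.005, 0.005, 0.005, 0.005], linear=[[0, 0, -0.01], [0, 0, -0.03], [0, 0, -0.06], [0, 0, -0.09], [0, 0, -0.12], [0, 0, -0.12]], rotation=[[0, 0, 0], [0, 0, 0], [0, 0, 0], [0, 0, 0], [0, 0, 0], [0, 0, 0]], force=90)

```text
time: 5.95
tool_pos: [488.4, -21.0, 148.9]
tcp_rot: [179.8, -0.4, 15.1]
ft_force: [0.7, -0.5, -0.0]
finger_gap: 12.7
grip_force: 88.1
```

```bash
python3 -c "
from sp import *
st(); s=shot('wrist','w4'); cv2.imwrite('pics/c4.png',s['frame'][100:400,120:520,::-1].repeat(2,0).repeat(2,1)); goal([470,90,250],[180,0,19.2])"
```

```text
5.95 [488.4 -21.  148.9] [179.81  -0.44  15.08] [ 0.7  -0.46 -0.04] [ -8.5  -6.2 109.9  -0.   75.9  66.5] 12.71395481332023 88.10077786445618
lin [ 0.0128 -0.1112 -0.1038] rot [ 0.14 -0.28 -4.12]
```

View pics/c4.png

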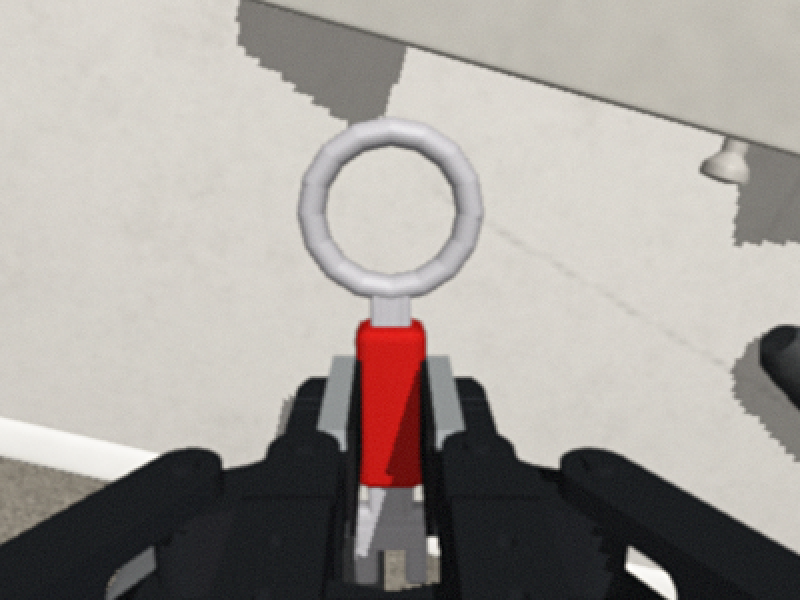

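The spanner is gripped straight. The ring centre is at about (315,204) in the full picture, with an outer width of about 91 px. I'll turn that into tool-frame coordinates.

```bash
python3 -c "
from sp import *
np.set_printoptions(precision=1,suppress=True)
z=np.load('pics/w4.npz'); z={k:z[k] for k in z}
T=z['camera_from_world'];R=T[:3,:3]
P=[]
for (u,v) in((391,208),(391,132),(391,284),(312,208),(470,208)):
    u,v=120+u/2,100+v/2; c,d=ray(z,u,v); print('z-plane',[plane(z,u,v,h) for h in (128,132,136)])
    P.append((u,v))
s=r.sense(); print(s['tool_pos'],s['tcp_rot'])
A=Ro.from_euler('xyz',s['tcp_rot'],degrees=True)
for h in(126,130,134,138):
  q=[A.inv().apply(plane(z,u,v,h)-s['tool_pos']) for u,v in P]
  print(h,q[0],'len',np.linalg.norm(q[1]-q[2]),'wid',np.linalg.norm(q[3]-q[4]))
"
```

```text
z-plane [array([530.3,  -9.2, 128. ]), array([531.,  -9., 132.]), array([531.6,  -8.8, 136. ])]
z-plane [array([546.1,  -4.9, 128. ]), array([546.3,  -4.8, 132. ]), array([546.5,  -4.7, 136. ])]
z-plane [array([513.5, -13.7, 128. ]), array([514.7, -13.4, 132. ]), array([515.8, -13. , 136. ])]
z-plane [array([525.8,   7.6, 128. ]), array([526.6,   7.3, 132. ]), array([527.4,   7. , 136. ])]
z-plane [array([534.8, -25.9, 128. ]), array([535.3, -25.2, 132. ]), array([535.9, -24.6, 136. ])]
[487.2 -20.8 146.4] [179.9  -0.3  15.1]
126 [44.2 -0.  20.6] len 34.165597631918864 wid 35.12606355574188
130 [44.9 -0.1 16.7] len 33.23809203098754 wid 34.172483845601505
134 [45.6 -0.1 12.7] len 32.31058643005622 wid 33.218904135461116
138 [46.4 -0.1  8.7] len 31.383080829125007 wid 32.26532442532074
```

```bash
python3 -c "
from sp import *
st();goal([460.8,192.1,245],[180,0,19.2])"
```

```text
6.0 [487.2 -20.8 146.4] [179.87  -0.29  15.08] [-0.41 -0.05 -0.73] [ -8.5  -6.1 110.   -0.   75.8  66.5] 13.078536116549563 88.09854984283447
lin [ 0.0304 -0.2122 -0.0989] rot [ 0.14 -0.28 -4.12]
```

servo_tool(fingers=[0.005, 0.005, 0.005, 0.005, 0.005, 0.005, 0.005, 0.005, 0.005, 0.005], linear=[[0, 0, -0.03], [0, 0, -0.065], [0, 0, -0.1], [0.006, -0.04, -0.1], [0.012, -0.08, -0.1], [0.018, -0.12, -0.1], [0.024, -0.16, -0.1], [0.028, -0.195, -0.1], [0.03, -0.212, -0.1], [0.03, -0.212, -0.1]], rotation=[[0, 0, 0], [0, 0, 0], [0, 0, 0], [0, 0, -1], [0, 0, -2], [0, 0, -3], [0, 0, -4], [0, 0, -4.1], [0, 0, -4.1], [0, 0, -4.1]])

```text
time: 7.0
tool_pos: [457.8, 193.9, 241.8]
tcp_rot: [-180.0, 0.1, 19.4]
ft_force: [0.2, 0.4, 0.3]
finger_gap: 12.3
grip_force: 88.2
```

```bash
python3 -c "
from sp import *
st(); s=shot('wrist','w5');st(); cv2.imwrite('pics/c5.png',s['frame'][80:380,120:520,::-1].repeat(2,0).repeat(2,1)); goal([460.8,192.1,245],[180,0,19.2])"
```

```text
7.0 [457.8 193.9 241.8] [-1.7996e+02  1.5000e-01  1.9370e+01] [0.18 0.4  0.27] [ 17.   -8.3 101.8   0.   86.6  87.6] 12.343032624315596 88.2466185092926
7.05 [458.2 192.6 241.9] [1.800e+02 1.400e-01 1.931e+01] [ 0.46 -0.22 -0.5 ] [ 16.9  -8.3 101.8  -0.   86.6  87.6] 12.809598133048045 88.24655413627625
lin [ 0.0023  0.0013 -0.0031] rot [0.   0.14 0.11]
```

View pics/c5.png

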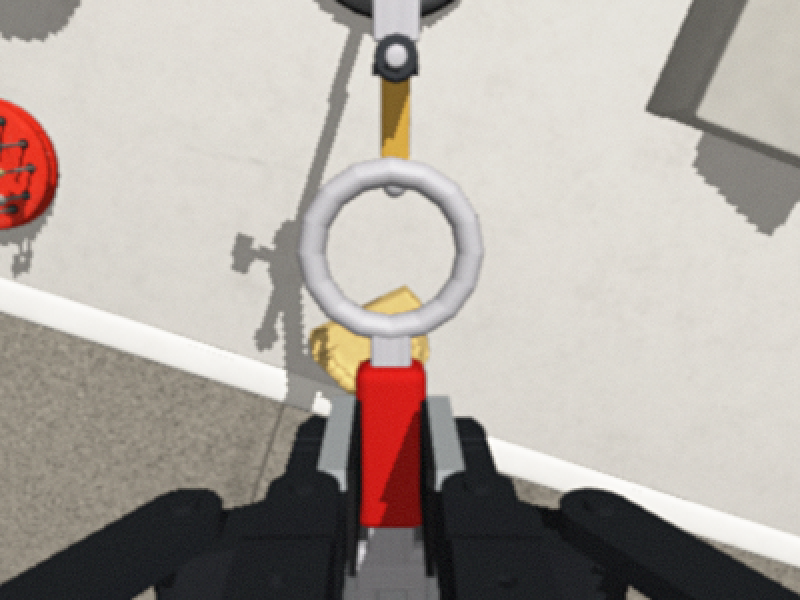

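The crop shows the upright top at (396,55), the gate along column 396 and the ball's near edge at (396,196), partly behind the ring. The ring's centre line is at column 391.

```bash
python3 -c "
from sp import *
np.set_printoptions(precision=1,suppress=True)
z=np.load('pics/w5.npz'); z={k:z[k] for k in z}
s=r.sense(); A=Ro.from_euler('xyz',s['tcp_rot'],degrees=True); tp=s['tool_pos'];print(tp)
for pv in(165,172,179,186):
  print(pv,[A.inv().apply(plane(z,120+u/2,80+v/2,pv+h)-tp) for u,v,h in((396,55,13),(396,196,4),(396,78,2))])
print(A.inv().apply(plane(z,120+391/2,80+171/2,tp[2]-17)-tp), A.inv().apply(plane(z,120+391/2,80+248/2,tp[2]-17)-tp))
"
```

```text
[458.2 192.6 241.9]
165 [array([87.1, -0.6, 63.7]), array([49.5, -0.4, 72.8]), array([82. , -0.5, 74.7])]
172 [array([86.4, -0.7, 56.7]), array([50.2, -0.5, 65.8]), array([81.6, -0.6, 67.7])]
179 [array([85.8, -0.7, 49.7]), array([50.9, -0.5, 58.8]), array([81.2, -0.6, 60.7])]
186 [array([85.1, -0.8, 42.7]), array([51.7, -0.6, 51.8]), array([80.7, -0.7, 53.7])]
[60.4 -1.9 16.8] [44.3 -1.9 16.9]
```

servo_tool(fingers=[0.005, 0.005, 0.005, 0.005, 0.005, 0.005], linear=[[0.0025, 0.001, 0.006], [0.0045, 0.0013, 0.013], [0.0045, 0.0013, 0.02], [0.0045, 0.0013, 0.025], [0.0045, 0.0013, 0.03], [0.0045, 0.0013, 0.03]], rotation=[[0, 0, 0], [0, 0, 0], [0, 0, 0], [0, 0, 0], [0, 0, 0], [0, 0, 0]])

```text
time: 7.65
tool_pos: [463.4, 191.9, 212.2]
tcp_rot: [-180.0, 0.1, 19.2]
ft_force: [0.3, -0.4, 0.5]
finger_gap: 12.5
grip_force: 88.2
```

```bash
python3 -c "
from sp import *
st(); s=shot('wrist','w6');st(); cv2.imwrite('pics/c6.png',s['frame'][80:380,120:520,::-1].repeat(2,0).repeat(2,1))"
```

```text
7.65 [463.4 191.9 212.2] [-1.800e+02  9.000e-02  1.916e+01] [ 0.35 -0.42  0.5 ] [ 16.6  -6.7 103.5   0.   83.3  87.5] 12.482857392847928 88.2468581199646
7.7 [463.6 192.  212.8] [-1.800e+02  5.000e-02  1.916e+01] [ 0.42 -0.91 -0.06] [ 16.6  -6.7 103.4  -0.   83.3  87.5] 12.435070218614753 88.24713706970215
```

View pics/c6.png

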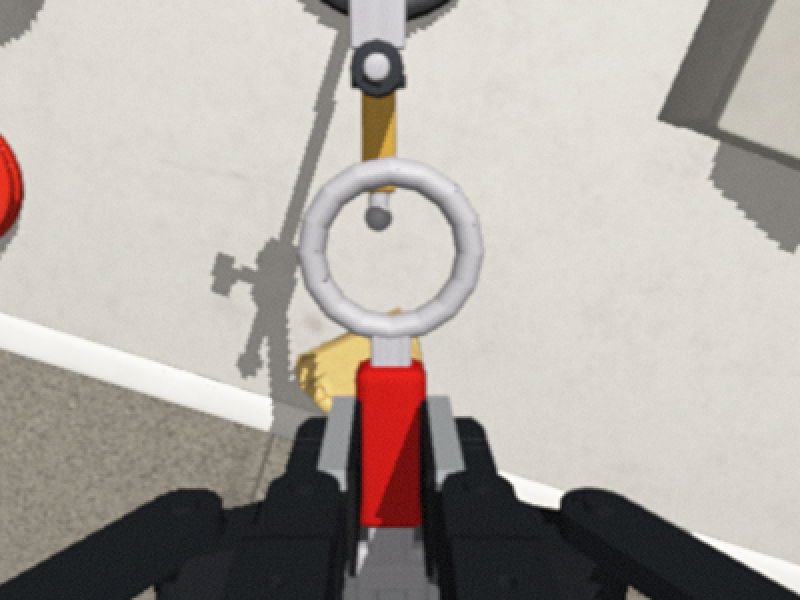

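The ball is now visible inside the ring at (378,216), the upright is at (377,67), and the ring centre line is at 391. I need a small sideways correction.

```bash
python3 -c "
from sp import *
np.set_printoptions(precision=1,suppress=True)
z=np.load('pics/w6.npz'); z={k:z[k] for k in z}
s=r.sense(); A=Ro.from_euler('xyz',s['tcp_rot'],degrees=True); tp=s['tool_pos'];print(tp)
for pv in(168,172,176,180):
  print(pv,[A.inv().apply(plane(z,120+u/2,80+v/2,pv+h)-tp) for u,v,h in((376,66,13),(378,217,5),(379,190,1))])
print(A.inv().apply(plane(z,120+391/2,80+171/2,tp[2]-17)-tp), A.inv().apply(plane(z,120+391/2,80+248/2,tp[2]-17)-tp))
"
```

```text
[463.6 192.  212.8]
168 [array([81.5, -3.7, 31.8]), array([47.5, -3.6, 39.8]), array([53.6, -3.4, 43.8])]
172 [array([81.2, -3.6, 27.8]), array([48.1, -3.5, 35.8]), array([54. , -3.3, 39.8])]
176 [array([80.9, -3.5, 23.8]), array([48.6, -3.4, 31.8]), array([54.4, -3.2, 35.8])]
180 [array([80.6, -3.5, 19.8]), array([49.2, -3.4, 27.8]), array([54.8, -3.2, 31.8])]
[60.1 -0.5 16.9] [44.1 -0.4 17. ]
```

servo_tool(fingers=[0.005, 0.005, 0.005, 0.005, 0.005, 0.005, 0.005], linear=[[0, -0.0015, 0], [0, -0.003, 0], [0, -0.003, 0.003], [0, -0.003, 0.006], [0, -0.003, 0.008], [0, -0.003, 0.009], [0, -0.003, 0.009]], rotation=[[0, 0, 0], [0, 0, 0], [0, 0, 0], [0, 0, 0], [0, 0, 0], [0, 0, 0], [0, 0, 0]])

```text
time: 8.4
tool_pos: [462.7, 195.0, 204.0]
tcp_rot: [180.0, 0.0, 19.2]
ft_force: [-0.4, -0.2, -0.2]
finger_gap: 12.6
grip_force: 88.2
```

```bash
python3 -c "
from sp import *
st(); s=shot('wrist','w7');st()
im=s['frame'].astype(int)[100:220,270:360]; m=(im[:,:,0]-im[:,:,2]>60)&(im[:,:,0]-im[:,:,1]>15)
ys,xs=np.nonzero(m); print(len(xs),xs.mean()+270,ys.min()+100,ys.max()+100)
g=s['frame'][160:210,270:370]; cv2.imwrite('pics/c7.png',cv2.resize(s['frame'][100:240,230:400,::-1],None,fx=4,fy=4))"
```

```text
8.4 [462.7 195.  204. ] [1.800e+02 3.000e-02 1.918e+01] [-0.38 -0.21 -0.24] [ 17.   -6.3 104.   -0.   82.3  87.8] 12.634642473481602 88.2471764087677
8.45 [462.8 195.  204.2] [-1.800e+02  1.000e-02  1.917e+01] [-0.68  0.16 -0.56] [ 17.   -6.3 104.   -0.   82.3  87.8] 12.423300736223773 88.24702262878418
583 316.06346483704976 127 178
```

View pics/c7.png

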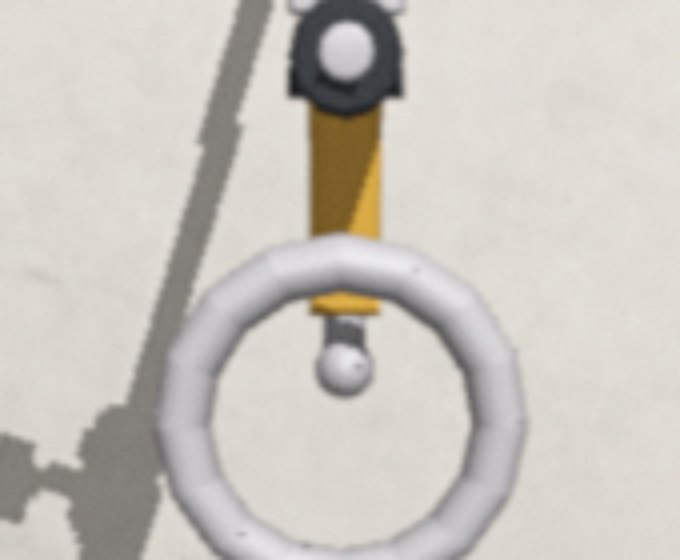

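The ring is centred: the ball is inside it, the gate is under its far bar, and both lie on one line at column 345. Next I'll feel downward.

servo_tool(fingers=[0.005, 0.005, 0.005, 0.005, 0.005, 0.005, 0.005], linear=[[0, 0, 0.001], [0, 0, 0.002], [0, 0, 0.003], [0, 0, 0.004], [0, 0, 0.005], [0, 0, 0.006], [0, 0, 0.006]], rotation=[[0, 0, 0], [0, 0, 0], [0, 0, 0], [0, 0, 0], [0, 0, 0], [0, 0, 0], [0, 0, 0]])

```text
time: 9.15
tool_pos: [462.7, 195.1, 198.1]
tcp_rot: [-180.0, 0.0, 19.2]
ft_force: [-0.0, 0.3, 0.1]
finger_gap: 12.8
grip_force: 88.2
```

servo_tool(fingers=[0.005, 0.005, 0.005, 0.005], linear=[[0, 0, 0.001], [0, 0, 0.002], [0, 0, 0.003], [0, 0, 0.003]], rotation=[[0, 0, 0], [0, 0, 0], [0, 0, 0], [0, 0, 0]])

```text
time: 9.55
tool_pos: [463.0, 195.1, 195.4]
tcp_rot: [180.0, -0.0, 19.2]
ft_force: [-0.0, -0.6, 1.3]
finger_gap: 12.2
grip_force: 107.5
```

servo_tool(fingers=[0.005, 0.005, 0.005, 0.005], linear=[[0, 0, 0.001], [0, 0, 0.002], [0, 0, 0.003], [0, 0, 0.003]], rotation=[[0, 0, 0], [0, 0, 0], [0, 0, 0], [0, 0, 0]])

```text
time: 9.95
tool_pos: [462.9, 195.1, 192.1]
tcp_rot: [-180.0, -0.0, 19.2]
ft_force: [-0.0, -1.5, 1.0]
finger_gap: 12.9
grip_force: 102.2
```

servo_tool(fingers=[0.005, 0.005, 0.005, 0.005], linear=[[0, 0, 0.001], [0, 0, 0.002], [0, 0, 0.003], [0, 0, 0.003]], rotation=[[0, 0, 0], [0, 0, 0], [0, 0, 0], [0, 0, 0]])

```text
time: 10.35
tool_pos: [462.6, 195.0, 188.8]
tcp_rot: [-180.0, 0.0, 19.2]
ft_force: [1.3, -0.4, -0.6]
finger_gap: 10.5
grip_force: 87.9
```

```bash
cat > ck.py <<'E'
from sp import *
import sys
st(); s=shot('wrist',sys.argv[1]);st()
a=np.load('pics/w7.npz')['frame']; b=s['frame']
for nm,(y0,y1,x0,x1) in dict(ringL=(185,225,262,300),ringR=(185,225,335,372),handle=(262,300,295,340)).items():
    t=a[y0:y1,x0:x1]; w=b[y0-25:y1+25,x0-15:x1+15]
    q=cv2.matchTemplate(w,t,cv2.TM_CCOEFF_NORMED); _,mx,_,l=cv2.minMaxLoc(q); print(nm,round(mx,2),'du',l[0]-15,'dv',l[1]-25)
im=b.astype(int)[60:240,280:350]; m=(im[:,:,0]-im[:,:,2]>60)&(im[:,:,0]-im[:,:,1]>15)
ys,xs=np.nonzero(m); print('gate',len(xs),xs.mean()+280 if len(xs) else 0,np.bincount(ys//5*5+60,minlength=240)[60::5])
E
python3 ck.py w8
```

```text
10.35 [462.6 195.  188.8] [-1.800e+02  4.000e-02  1.918e+01] [ 1.31 -0.42 -0.56] [ 17.   -5.7 105.    0.   80.7  87.8] 10.537709912839944 87.92163228616118
10.4 [462.7 195.  189. ] [-1.800e+02  3.000e-02  1.918e+01] [ 0.8   1.14 -0.54] [ 17.   -5.7 105.   -0.   80.7  87.8] 10.488202923397214 87.91969602461904
ringL 0.72 du -15 dv 22
ringR 0.72 du 9 dv -25
handle 0.75 du 1 dv -1
gate 952 316.30882352941177 [  0   0   0   0   0   0   0   0   0   0   0   0   0   4   0   0  35  92
  92  91  90  90  95  95  38   0   0   0   0   0   0   0   0   0  53 177]
```

```bash
python3 -c "
from h import *
w=np.load('pics/w8.npz')['frame']; c=shot('scene','s8')['frame']; t=shot('top','t8')['frame']
o=np.zeros((600,800,3),np.uint8)
o[:,:400]=cv2.resize(w[100:400,220:420],(400,600))
o[:300,400:]=cv2.resize(c[155:215,250:330],(400,300),interpolation=cv2.INTER_CUBIC)
o[300:,400:]=cv2.resize(t[205:265,240:320],(400,300),interpolation=cv2.INTER_CUBIC)
cv2.imwrite('pics/m8.png',o[:,:,::-1])"
```

```text
(no output)
```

View pics/m8.png

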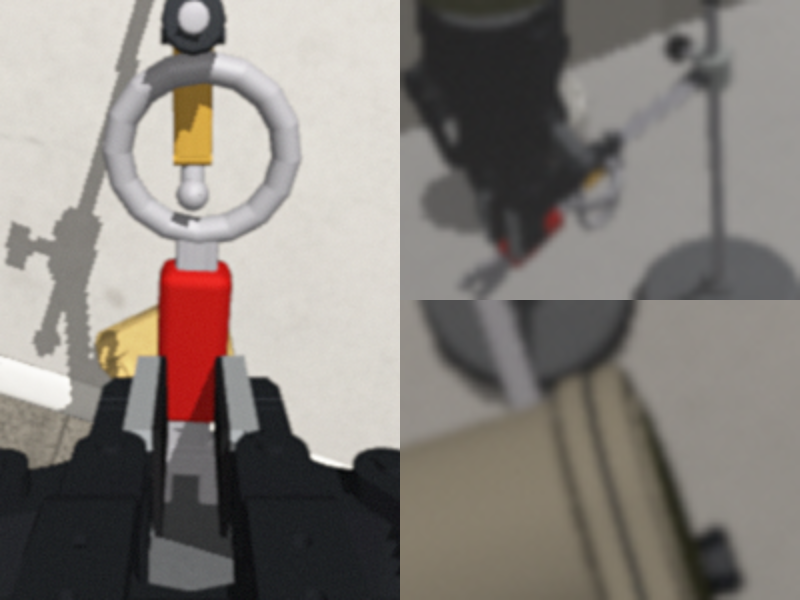

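The spanner has slid in the pads. In the left panel the red handle has moved about 30 px up the picture, the ring's far bar is now next to the upright at (193,65), and the gate (193,130) is still shut. I'll lift off, back away and measure how it sits in the grip.

servo_tool(fingers=[0.005, 0.005, 0.005, 0.005, 0.005, 0.005, 0.005, 0.005], linear=[[0, 0, -0.002], [0, 0, -0.008], [0, 0, -0.016], [0, 0, -0.028], [0, 0, -0.04], [-0.02, 0, -0.04], [-0.05, 0, -0.04], [-0.05, 0, -0.04]], rotation=[[0, 0, 0], [0, 0, 0], [0, 0, 0], [0, 0, 0], [0, 0, 0], [0, 0, 0], [0, 0, 0], [0, 0, 0]])

```text
time: 11.3
tool_pos: [414.1, 178.2, 230.5]
tcp_rot: [180.0, -0.0, 19.2]
ft_force: [0.6, 0.4, -0.2]
finger_gap: 10.9
grip_force: 88.3
```

```bash
cat > ring.py <<'E'
from sp import *
np.set_printoptions(precision=1,suppress=True)
def meas(s):
    f=s['frame']; q=r.sense(); A=Ro.from_euler('xyz',q['tcp_rot'],degrees=True); tp=q['tool_pos']
    im=f.astype(int); m=((im[:,:,0]>90)&(im[:,:,1]<70)&(im[:,:,2]<70)).astype(np.uint8); m[:,:250]=0; m[:,400:]=0
    ys,xs=np.nonzero(m); print('red',len(xs),'u',xs.min(),xs.max(),'v',ys.min(),ys.max(),'rect',cv2.minAreaRect(np.c_[xs,ys].astype(np.int32)))
    g=cv2.GaussianBlur(cv2.cvtColor(f,cv2.COLOR_RGB2GRAY),(3,3),0)
    c=cv2.HoughCircles(g[40:280,220:420],cv2.HOUGH_GRADIENT,1.2,15,param1=80,param2=22,minRadius=24,maxRadius=60)
    if c is not None:
        for x,y,R in c[0][:5]: print('circ',x+220,y+40,R)
    return A,tp
if __name__=='__main__':
    import sys
    z=np.load('pics/w5.npz'); meas({k:z[k] for k in z}); st(); meas(shot('wrist',sys.argv[1]));st()
E
python3 ring.py w9
```

```text
red 2405 u 298 332 v 260 343 rect ((315.0, 301.5), (83.0, 34.0), 90.0)
circ 315.4 203.8 34.56
circ 317.8 41.8 48.6
circ 302.2 213.40001 50.04
circ 298.6 197.8 48.72
circ 316.6 221.8 47.4
11.3 [414.1 178.2 230.5] [180.   -0.1  19.2] [ 0.6  0.4 -0.2] [ 16.8 -15.8 109.5   0.   86.3  87.6] 10.86867602589837 88.34568356629461
red 2282 u 299 334 v 230 311 rect ((315.9071960449219, 270.5412292480469), (34.64604568481445, 80.2807388305664), 2.6025619506835938)
circ 321.4 170.20001 48.36
circ 320.2 190.6 52.68
circ 309.4 179.8 36.84
circ 304.6 211.0 31.560001
circ 315.4 154.6 52.68
11.35 [415.5 178.6 230.8] [180.   -0.1  19.2] [ 0.5  0.6 -0.8] [ 16.8 -15.7 109.4   0.   86.2  87.6] 10.54228899656028 88.33072266541421
```

```bash
cat > fit.py <<'E'
from sp import *
from scipy.optimize import least_squares
np.set_printoptions(precision=1,suppress=True)
L=lambda f:{k:v for k,v in np.load('pics/'+f+'.npz').items()}
def fit(s,tp,rpy,obs):
    A=Ro.from_euler('xyz',rpy,degrees=True)
    # grip pose in tool: x,z,pitch ; points in spanner frame (x along, h = toward tool -z)
    def P(p,x,y,h):
        a=np.radians(p[2]); v=[p[0]+x*np.cos(a)-h*np.sin(a), y, p[1]-x*np.sin(a)-h*np.cos(a)]
        return proj(s,A.apply(v)+tp)
    def f(p):
        e=[]
        for (x,h,v) in obs['v']: e.append(P(p,x,0,h)[1]-v)
        a,b=P(p,45,-20,0)[0],P(p,45,20,0)[0]; e.append(abs(a-b)-obs['w'])
        return e
    q=least_squares(f,[0,15,0]); print(q.x,'res',np.array(f(q.x)))
if __name__=='__main__':
    fit(L('w5'),[458.0,193.1,241.9],[180,.1,19.3],dict(v=[(65,0,158.5),(59,0,173.5),(31,0,234),(25,0,249),(20,6,261),(-20,6,342)],w=92.5))
    fit(L('w8'),[462.7,195,188.9],[180,0,19.2],dict(v=[(65,0,125),(59,0,140),(31,0,206),(25,0,221),(20,6,230.5),(-20,6,310.5)],w=97.5))
E
python3 fit.py
```

```text
[-1.8 21.7  0.1] res [-0.6 -1.2  1.3 -1.1  1.8 -0.2 -1.5]
[12.1 24.7  8.4] res [-1.  -0.3 -0.1 -2.3  4.  -0.2 -1.9]
```

The fit shows the handle moved about 14 mm forward at the pad tips and pitched about 8°. The first grip was too shallow: the tips were about 5 mm above the counter and held only the handle's upper half. I'll set the spanner down on clear counter and regrip with the tips at the counter.

servo_tool(fingers=[0.005, 0.005, 0.005, 0.005, 0.005, 0.005, 0.005, 0.005, 0.005, 0.005], linear=[[-0.003, 0.04, 0], [-0.006, 0.08, 0], [-0.009, 0.12, 0], [-0.013, 0.16, 0.03], [-0.016, 0.2, 0.07], [-0.016, 0.214, 0.11], [-0.016, 0.214, 0.15], [-0.016, 0.214, 0.175], [-0.016, 0.214, 0.19], [-0.016, 0.214, 0.19]], rotation=[[0, 0, 0], [0, 0, 0], [0, 0, 0], [0, 0, 0], [0, 0, 0], [0, 0, 0], [0, 0, 0], [0, 0, 0], [0, 0, 0], [0, 0, 0]])

```text
time: 12.35
tool_pos: [470.0, -28.8, 37.5]
tcp_rot: [-179.9, 0.2, 19.2]
ft_force: [0.1, -0.2, -0.5]
finger_gap: 10.7
grip_force: 88.4
```

servo_tool(fingers=[0.005, 0.005, 0.005, 0.005, 0.005], linear=[[0, 0, 0.003], [0, 0, 0.006], [0, 0, 0.009], [0, 0, 0.012], [0, 0, 0.012]], rotation=[[0, 0, 0], [0, 0, 0], [0, 0, 0], [0, 0, 0], [0, 0, 0]])

```text
time: 12.85
tool_pos: [473.1, -28.8, 29.7]
tcp_rot: [179.9, -0.2, 19.2]
ft_force: [-1.5, 1.7, 14.4]
finger_gap: 10.8
grip_force: 92.5
```

servo_tool(fingers=[0.005, 0.03, 0.04, 0.04, 0.04, 0.04, 0.04, 0.04, 0.04, 0.04], linear=[[0, 0, -0.003], [0, 0, -0.003], [0, 0, -0.003], [0, 0, -0.003], [0, 0, -0.015], [0, 0, -0.035], [0, 0, -0.055], [0, 0, -0.07], [0, 0, -0.07], [0, 0, -0.07]], rotation=[[0, 0, 0], [0, 0, 0], [0, 0, 0], [0, 0, 0], [0, 0, 0], [0, 0, 0], [0, 0, 0], [0, 0, 0], [0, 0, 0], [0, 0, 0]])

```text
time: 13.85
tool_pos: [471.0, -28.8, 97.6]
tcp_rot: [180.0, -0.0, 19.2]
ft_force: [0.4, 0.2, -0.9]
finger_gap: 40.1
grip_force: 0.0
```

```bash
python3 -c "
from sp import *
st(); span('w10',11);st()
s=np.load('pics/w10.npz'); s={k:s[k] for k in s}; g=cv2.cvtColor(s['frame'],cv2.COLOR_RGB2GRAY)
c=cv2.HoughCircles(g[20:330,220:420],cv2.HOUGH_GRADIENT,1.2,15,param1=80,param2=20,minRadius=18,maxRadius=45)
for x,y,R in c[0][:4]: print(x+220,y+20,R,plane(s,x+220,y+20,3))
"
```

```text
13.85 [471.  -28.8  97.6] [ 1.7997e+02 -5.0000e-02  1.9180e+01] [ 0.45  0.24 -0.93] [ -9.7  -5.1 114.5  -0.   70.5  61.1] 40.1468667826357 0.0
[ 304  199   25   60 1350] [315.70814815 228.84814815] [485.29486289 -23.58768154] [15.13308892 38.58850449] -162.87911893845975
13.9 [470.4 -28.7  96.8] [-1.7998e+02  3.0000e-02  1.9180e+01] [ 0.27  0.59 -1.1 ] [ -9.7  -5.  114.5  -0.   70.5  61.1] 39.91598941016913 0.0
316.6 158.6 22.8 [527.28821014  -9.59094362   3.        ]
313.0 177.8 28.44 [515.10015035 -11.38076463   3.        ]
331.0 163.40001 19.2 [527.48620587 -19.26832145   3.        ]
327.4 146.6 18.96 [536.48936701 -13.5922808    3.        ]
```

servo_tool(fingers=[0.025, 0.025, 0.025, 0.025, 0.025, 0.025, 0.025, 0.025, 0.025, 0.025], linear=[[0.01, 0, 0], [0.0195, 0, 0.01], [0.0195, 0, 0.025], [0.0195, 0, 0.045], [0.0195, 0, 0.06], [0.0195, 0, 0.07], [0.0195, 0, 0.074], [0.0195, 0, 0.076], [0.0195, 0, 0.077], [0.0195, 0, 0.077]], rotation=[[0, 0, 1.4], [0, 0, 1.4], [0, 0, 1.4], [0, 0, 1.4], [0, 0, 1.4], [0, 0, 1.4], [0, 0, 1.4], [0, 0, 1.4], [0, 0, 1.4], [0, 0, 1.4]])

```text
time: 14.9
tool_pos: [489.7, -22.4, 20.8]
tcp_rot: [180.0, -0.0, 17.8]
ft_force: [-0.2, -0.4, -0.7]
finger_gap: 24.8
grip_force: 0.0
```

```bash
python3 -c "
from sp import *
st(); span('w11',12);st()"
```

```text
14.9 [489.7 -22.4  20.8] [ 1.7998e+02 -5.0000e-02  1.7780e+01] [-0.2  -0.37 -0.72] [ -8.6   4.8 113.8   0.   61.3  63.6] 24.76069969230187 0.0
[ 299  270   36   86 2755] [316.25372051 313.02250454] [486.66141137 -23.20843207] [15.0933133  39.55893814] -163.29725127286443
14.95 [489.8 -22.4  21. ] [ 1.7997e+02 -6.0000e-02  1.7780e+01] [0.09 0.29 0.07] [ -8.6   4.8 113.8   0.   61.3  63.6] 24.854556363954625 0.0
```

servo_tool(fingers=[0.025, 0.025, 0.025, 0.025], linear=[[0, 0, 0.0007], [0, 0, 0.0013], [0, 0, 0.002], [0, 0, 0.002]], rotation=[[0, 0, 0], [0, 0, 0], [0, 0, 0], [0, 0, 0]])

```text
time: 15.35
tool_pos: [489.5, -22.4, 18.9]
tcp_rot: [180.0, -0.0, 17.8]
ft_force: [-1.8, -0.4, 6.5]
finger_gap: 25.4
grip_force: 3.2
```

servo_tool(fingers=[0.014, 0.005, 0.005, 0.005, 0.005, 0.005], linear=[[0, 0, 0], [0, 0, 0], [0, 0, 0], [0, 0, 0], [0, 0, 0], [0, 0, 0]], rotation=[[0, 0, 0], [0, 0, 0], [0, 0, 0], [0, 0, 0], [0, 0, 0], [0, 0, 0]], force=110)

```text
time: 15.95
tool_pos: [490.2, -22.4, 19.7]
tcp_rot: [180.0, -0.1, 17.8]
ft_force: [-3.5, 0.9, 11.7]
finger_gap: 12.8
grip_force: 108.9
```

servo_tool(fingers=[0.005, 0.005, 0.005, 0.005, 0.005, 0.005, 0.005, 0.005, 0.005, 0.005], linear=[[0, 0, -0.01], [0, 0, -0.04], [0, 0, -0.08], [0, 0, -0.12], [0, 0, -0.16], [0, 0, -0.2], [0, -0.03, -0.22], [0.009, -0.06, -0.22], [0.018, -0.09, -0.22], [0.027, -0.13, -0.22]], rotation=[[0, 0, 0], [0, 0, 0], [0, 0, 0], [0, 0, 0], [0, 0, 0], [0, 0, 0], [0, 0, 0], [0, 0, -1.4], [0, 0, -1.4], [0, 0, -1.4]])

```text
time: 16.95
tool_pos: [475.3, 110.2, 239.1]
tcp_rot: [180.0, -0.1, 19.1]
ft_force: [0.9, 0.3, -0.6]
finger_gap: 12.9
grip_force: 107.9
```

```bash
python3 -c "
from sp import *
st();goal([465.4,195.9,235],[180,0,19.2])"
```

```text
16.95 [475.3 110.2 239.1] [ 1.7996e+02 -7.0000e-02  1.9090e+01] [ 0.87  0.28 -0.6 ] [  7.   -9.9 103.6  -0.   86.3  78. ] 12.860634908427341 107.91370868682861
lin [ 0.0187 -0.0843  0.0041] rot [ 0.04 -0.07 -0.11]
```

servo_tool(fingers=[0.005, 0.005, 0.005, 0.005, 0.005, 0.005], linear=[[0.007, -0.03, 0], [0.014, -0.06, 0.002], [0.0185, -0.078, 0.004], [0.0185, -0.084, 0.004], [0.0185, -0.084, 0.004], [0.0185, -0.084, 0.004]], rotation=[[0, 0, 0], [0, 0, 0], [0, 0, 0], [0, 0, 0], [0, 0, 0], [0, 0, 0]])

```text
time: 17.55
tool_pos: [465.2, 194.3, 234.5]
tcp_rot: [180.0, -0.0, 19.2]
ft_force: [-0.0, 0.8, -0.3]
finger_gap: 12.9
grip_force: 107.9
```

```bash
python3 -c "
from ring import *
st(); s=shot('wrist','w12'); st(); A,tp=meas(s)
im=s['frame'].astype(int)[40:240,280:360]; m=(im[:,:,0]-im[:,:,2]>60)&(im[:,:,0]-im[:,:,1]>15)&(im[:,:,1]>60)
n,l,S,c=cv2.connectedComponentsWithStats(m.astype(np.uint8)); print([(S[i]+[280,40,0,0,0],c[i]+[280,40]) for i in range(1,n) if S[i,4]>60])
goal([465.4,195.9,235],[180,0,19.2])"
```

```text
17.55 [465.2 194.3 234.5] [180.   -0.   19.2] [-0.   0.8 -0.3] [ 16.9  -7.1 101.5  -0.   85.6  87.7] 12.854585543982994 107.94180393218994
17.6 [465.3 194.2 234.5] [180.   -0.   19.1] [ 0.2  0.9 -1.1] [ 16.8  -7.1 101.5  -0.   85.6  87.7] 12.529020405119018 107.94200778007507
red 2451 u 298 332 v 272 357 rect ((315.0, 314.5), (85.0, 34.0), 90.0)
circ 313.0 215.8 33.96
circ 314.2 43.0 53.64
circ 299.8 224.20001 48.72
circ 315.4 232.6 47.28
circ 296.2 207.40001 52.68
[(array([306, 135,  15,  36, 482]), array([313.3, 152.8])), (array([305, 232,  23,   8, 114]), array([317.2, 236.5]))]
lin [ 0. -0. -0.] rot [ 0.  -0.  -0.1]
```

```bash
python3 -c "
from ring import *
z=np.load('pics/w12.npz'); z={k:z[k] for k in z}; tp=np.array([465.3,194.2,234.5]); A=Ro.from_euler('xyz',[180,0,19.15],degrees=True)
for u,v,h in((313.5,215.8,221.5),(313.5,215.8,219),(315,272,227.5),(315,357,227.5),(313.3,152.8,178)): print(A.inv().apply(plane(z,u,v,h)-tp))
"
```

```text
[39.9 -1.5 13. ]
[39.4 -1.5 15.5]
[17.2 -0.9  7. ]
[-24.1  -0.9   7. ]
[64.1 -1.8 56.5]
```

servo_tool(fingers=[0.005, 0.005, 0.005, 0.005, 0.005, 0.005], linear=[[0.0003, -0.001, 0.005], [0.0005, -0.0014, 0.012], [0.0005, -0.0014, 0.02], [0.0005, -0.0014, 0.026], [0.0005, -0.0014, 0.03], [0.0005, -0.0014, 0.03]], rotation=[[0, 0, 0], [0, 0, 0], [0, 0, 0], [0, 0, 0], [0, 0, 0], [0, 0, 0]])

```text
time: 18.2
tool_pos: [464.6, 196.4, 203.2]
tcp_rot: [-180.0, 0.1, 19.2]
ft_force: [-0.0, 0.3, 0.1]
finger_gap: 12.5
grip_force: 107.9
```

```bash
cat > g.py <<'E'
from ring import *
import sys
np.set_printoptions(precision=2,suppress=True)
st(); s=shot('wrist',sys.argv[1]); st(); A,tp=meas(s)
im=s['frame'].astype(int)[40:240,270:370]; m=(im[:,:,0]-im[:,:,2]>60)&(im[:,:,0]-im[:,:,1]>15)&(im[:,:,1]>60)
n,l,S,c=cv2.connectedComponentsWithStats(m.astype(np.uint8))
for i in range(1,n):
    if S[i,4]>40: print('gate',S[i]+[270,40,0,0,0],c[i]+[270,40], A.inv().apply(plane(s,*(c[i]+[270,40]),178)-tp))
E
python3 g.py w13
```

```text
18.2 [464.6 196.4 203.2] [-180.      0.1    19.18] [-0.03  0.32  0.14] [ 17.1  -5.8 103.6  -0.   82.3  87.9] 12.456942310551385 107.94184684753418
18.25 [464.9 196.5 203.8] [-180.      0.05   19.18] [ 0.   -0.67  0.38] [ 17.1  -5.9 103.6   0.   82.3  87.9] 12.877046539331301 107.94209361076355
red 2450 u 298 332 v 272 357 rect ((315.0, 314.5), (85.0, 34.0), 90.0)
circ 316.6 215.8 45.96
circ 299.8 218.20001 59.280003
circ 317.8 232.6 47.4
circ 314.2 43.0 56.640003
circ 308.2 202.6 46.08
gate [310 133  17  39 605] [317.99 152.16] [65.08  0.59 25.78]
```

servo_tool(fingers=[0.005, 0.005, 0.005, 0.005, 0.005, 0.005], linear=[[0.0005, 0.0006, 0], [0.001, 0.0012, 0.002], [0.001, 0.0012, 0.004], [0.001, 0.0012, 0.006], [0.001, 0.0012, 0.007], [0.001, 0.0012, 0.007]], rotation=[[0, 0, 0], [0, 0, 0], [0, 0, 0], [0, 0, 0], [0, 0, 0], [0, 0, 0]])

```text
time: 18.85
tool_pos: [466.3, 195.7, 197.0]
tcp_rot: [-180.0, 0.0, 19.2]
ft_force: [-0.5, 0.3, -0.7]
finger_gap: 12.6
grip_force: 107.9
```

```bash
python3 g.py w14
```

```text
18.85 [466.3 195.7 197. ] [-180.      0.03   19.18] [-0.54  0.26 -0.67] [ 17.   -5.4 103.9   0.   81.5  87.8] 12.59997451163699 107.94195413589478
18.9 [466.4 195.8 197.2] [180.     0.01  19.18] [ 0.16 -0.19 -0.63] [ 17.   -5.4 103.9  -0.   81.5  87.8] 12.657650163011372 107.94182181358337
red 2445 u 298 332 v 272 357 rect ((315.0, 314.5), (85.0, 34.0), 90.0)
circ 315.4 215.8 47.28
circ 303.4 227.8 51.36
circ 307.0 202.6 47.28
circ 327.4 226.6 31.560001
circ 308.2 41.8 48.480003
gate [307 137  18  34 559] [315.3  153.54] [64.92 -0.6  19.17]
```

servo_tool(fingers=[0.005, 0.005, 0.005, 0.005, 0.005, 0.005], linear=[[0, 0, 0.001], [0, 0, 0.002], [0, 0, 0.003], [0, 0, 0.004], [0, 0, 0.005], [0, 0, 0.005]], rotation=[[0, 0, 0], [0, 0, 0], [0, 0, 0], [0, 0, 0], [0, 0, 0], [0, 0, 0]])

```text
time: 19.5
tool_pos: [462.7, 194.4, 190.0]
tcp_rot: [180.0, 0.6, 19.2]
ft_force: [-8.3, -3.0, -4.0]
finger_gap: 11.9
grip_force: 106.9
```

servo_tool(fingers=[0.005, 0.005, 0.005, 0.005], linear=[[0, 0, 0.001], [0, 0, 0.002], [0, 0, 0.003], [0, 0, 0.003]], rotation=[[0, 0, 0], [0, 0, 0], [0, 0, 0], [0, 0, 0]])

```text
time: 19.9
tool_pos: [464.4, 195.2, 187.6]
tcp_rot: [-180.0, 0.3, 19.2]
ft_force: [-6.3, -3.0, -1.8]
finger_gap: 12.0
grip_force: 107.2
```

```bash
python3 g.py w15
```

```text
19.9 [464.4 195.2 187.6] [-179.99    0.32   19.19] [-6.26 -2.96 -1.84] [ 17.   -5.  104.6  -0.   80.8  87.8] 11.977581498716 107.2033581091091
19.95 [464.5 195.2 187.7] [-179.99    0.32   19.18] [-5.72 -2.93 -1.94] [ 17.   -5.1 104.6  -0.   80.8  87.8] 11.791965886494019 107.19721868634224
red 2510 u 294 331 v 232 316 rect ((313.6804504394531, 274.5055847167969), (83.2540283203125, 36.44356918334961), 85.42607879638672)
circ 304.6 173.8 48.72
circ 274.6 229.0 31.560001
circ 317.8 158.20001 52.68
circ 291.4 166.6 34.08
circ 309.4 188.20001 36.84
gate [305 142  20  45 829] [314.73 164.79] [61.07 -0.83  9.4 ]
```

The spanner slipped forward again at only about 1–2 N of load, and the 12.8 mm gap is below the 16 mm handle width. So a hard grip seems to squeeze the handle out. I'll back off, set it down and regrip more softly, watching the gap.

servo_tool(fingers=[0.005, 0.005, 0.005, 0.005, 0.005, 0.005, 0.005, 0.005, 0.005, 0.005], linear=[[-0.001, 0, -0.004], [-0.002, 0, -0.012], [-0.002, 0, -0.022], [-0.002, 0, -0.035], [-0.002, 0.01, -0.045], [-0.02, 0.04, -0.045], [-0.02, 0.08, -0.045], [-0.02, 0.12, -0.045], [-0.018, 0.16, -0.03], [-0.018, 0.2, 0]], rotation=[[0, 0, 0], [0, 0, 0], [0, 0, 0], [0, 0, 0], [0, 0, 0], [0, 0, 0], [0, 0, 0], [0, 0, 0], [0, 0, 0], [0, 0, 0]], force=60)

```text
time: 20.95
tool_pos: [518.8, -1.7, 193.7]
tcp_rot: [179.8, -0.5, 19.2]
ft_force: [1.8, 0.7, -0.4]
finger_gap: 11.7
grip_force: 107.8
```

servo_tool(fingers=[0.005, 0.005, 0.005, 0.005, 0.005, 0.005, 0.005, 0.005], linear=[[0, 0.01, 0.04], [0, 0.015, 0.08], [0, 0.015, 0.12], [0, 0.015, 0.14], [0, 0.015, 0.147], [0, 0.015, 0.152], [0, 0.015, 0.155], [0, 0.015, 0.155]], rotation=[[0, 0, 0], [0, 0, 0], [0, 0, 0], [0, 0, 0], [0, 0, 0], [0, 0, 0], [0, 0, 0], [0, 0, 0]], force=30)

```text
time: 21.75
tool_pos: [520.0, -14.0, 40.5]
tcp_rot: [-180.0, 0.2, 19.2]
ft_force: [-40.7, 1.2, 62.6]
finger_gap: 11.6
grip_force: 98.0
```

```bash
python3 ring.py w16 | tail -8
```

```text
21.75 [520.  -14.   40.5] [-180.     0.2   19.2] [-40.7   1.2  62.6] [ -7.1   7.5 108.5  -0.1  64.2  63.7] 11.641228268139807 98.02086794748902
red 1576 u 286 332 v 246 296 rect ((308.92974853515625, 271.1692199707031), (46.58913040161133, 49.32502746582031), 1.50743567943573)
circ 302.2 230.20001 40.68
circ 321.4 224.20001 45.840004
circ 286.6 193.0 36.48
circ 281.8 219.40001 32.4
circ 307.0 215.8 26.04
21.8 [520.  -14.   40.6] [-180.     0.1   19.2] [-40.3   2.6  61.2] [ -7.1   7.5 108.5  -0.1  64.2  63.7] 11.451385207184185 97.97184359282255
```

The spanner ran into the raised shelf: the force reads (-41, 1, 63) N. I'll lift at once.

servo_tool(fingers=[0.005, 0.005, 0.005, 0.005, 0.005, 0.005], linear=[[0, 0, -0.012], [-0.01, 0, -0.025], [-0.025, 0, -0.035], [-0.04, 0, -0.04], [-0.055, 0, -0.04], [-0.055, 0, -0.04]], rotation=[[0, 0, 0], [0, 0, 0], [0, 0, 0], [0, 0, 0], [0, 0, 0], [0, 0, 0]])

```text
time: 22.4
tool_pos: [468.3, -32.3, 75.9]
tcp_rot: [179.9, -0.1, 19.1]
ft_force: [-0.5, 0.7, -1.1]
finger_gap: 11.8
grip_force: 83.8
```

```bash
python3 -c "
from sp import *
st(); s=shot('wrist','w17')
for n in ('wrist','scene'):
    s=shot(n,n[0]+'17')
    im=s['frame'].astype(int); m=((im[:,:,0]>(90 if n=='wrist' else 100))&(im[:,:,1]<75)&(im[:,:,2]<75)).astype(np.uint8)
    k,l,S,c=cv2.connectedComponentsWithStats(m)
    for i in range(1,k):
        if S[i,4]>25:
            ys,xs=np.nonzero(l==i); print(n,S[i],c[i],cv2.minAreaRect(np.c_[xs,ys].astype(np.int32)))
"
```

```text
22.4 [468.3 -32.3  75.9] [ 1.7992e+02 -1.0000e-01  1.9140e+01] [-0.46  0.74 -1.05] [-10.2  -3.7 115.8  -0.   67.8  60.7] 11.822719354255984 83.83301541471155
wrist [ 288  229   45   67 2137] [312.33504913 263.36078615] ((310.0, 262.0), (66.0, 44.0), 90.0)
scene [425 245   6   8  28] [427.57142857 248.85714286] ((427.5000305175781, 249.00001525878906), (4.472135543823242, 6.7082037925720215), 26.56505012512207)
scene [462 389  37  35 852] [478.6185446  407.71713615] ((478.37237548828125, 409.8842468261719), (39.38431930541992, 28.10831069946289), 60.64224624633789)
scene [484 431   8  10  43] [487.72093023 435.74418605] ((487.58624267578125, 435.46551513671875), (7.242117881774902, 7.799203872680664), 68.19859313964844)
```

servo_tool(fingers=[0.005, 0.005, 0.005, 0.005, 0.005], linear=[[0, 0, 0.005], [0, 0, 0.01], [0, 0, 0.015], [0, 0, 0.02], [0, 0, 0.02]], rotation=[[0, 0, 0], [0, 0, 0], [0, 0, 0], [0, 0, 0], [0, 0, 0]], force=30)

```text
time: 23.05
tool_pos: [467.3, -31.0, 53.0]
tcp_rot: [-179.9, 0.1, 19.2]
ft_force: [-0.2, 0.6, -0.9]
finger_gap: 11.8
grip_force: 83.8
```

servo_tool(fingers=[0.005, 0.005, 0.005, 0.005, 0.005], linear=[[0, 0, 0.004], [0, 0, 0.008], [0, 0, 0.012], [0, 0, 0.015], [0, 0, 0.015]], rotation=[[0, 0, 0], [0, 0, 0], [0, 0, 0], [0, 0, 0], [0, 0, 0]])

```text
time: 23.55
tool_pos: [468.5, -31.2, 39.3]
tcp_rot: [180.0, -0.0, 19.2]
ft_force: [-0.0, 0.6, 1.7]
finger_gap: 12.2
grip_force: 83.2
```

servo_tool(fingers=[0.02, 0.04, 0.05, 0.05, 0.05, 0.05, 0.05, 0.05, 0.05, 0.05], linear=[[0, 0, 0], [0, 0, 0], [0, 0, 0], [0, 0, -0.005], [0, 0, -0.02], [0, 0, -0.04], [0, 0, -0.055], [0, 0, -0.06], [0, 0, -0.06], [0, 0, -0.06]], rotation=[[0, 0, 0], [0, 0, 0], [0, 0, 0], [0, 0, 0], [0, 0, 0], [0, 0, 0], [0, 0, 0], [0, 0, 0], [0, 0, 0], [0, 0, 0]])

```text
time: 24.55
tool_pos: [467.8, -31.2, 98.7]
tcp_rot: [-180.0, 0.0, 19.2]
ft_force: [0.3, -0.2, -0.5]
finger_gap: 49.7
grip_force: 0.0
```

```bash
cat > loc.py <<'E'
from sp import *
import sys
st(); span(sys.argv[1],11)
s=np.load('pics/'+sys.argv[1]+'.npz'); s={k:s[k] for k in s}; g=cv2.cvtColor(s['frame'],cv2.COLOR_RGB2GRAY)
c=cv2.HoughCircles(g[20:330,200:440],cv2.HOUGH_GRADIENT,1.2,15,param1=80,param2=20,minRadius=18,maxRadius=45)
for x,y,R in c[0][:4]: print(x+200,y+20,R,plane(s,x+200,y+20,3))
E
python3 loc.py w18
```

```text
24.55 [467.8 -31.2  98.7] [-1.7998e+02  4.0000e-02  1.9180e+01] [ 0.33 -0.21 -0.47] [-10.1  -5.6 114.8  -0.   70.7  60.7] 49.708126381496996 0.0
[ 302  172   27   62 1421] [314.74806474 202.41238564] [497.88126688 -19.75239117] [15.05129977 38.50897562] -157.4348786854164
311.0 128.6 32.4 [539.91259265  -2.65603743   3.        ]
365.0 113.0 42.96 [559.52122397 -31.14726961   3.        ]
315.8 143.0 18.96 [532.71812822  -8.33687974   3.        ]
300.2 140.6 23.16 [530.86460594   1.43210222   3.        ]
```

servo_tool(fingers=[0.025, 0.025, 0.025, 0.025, 0.025, 0.025, 0.025, 0.025, 0.025, 0.025], linear=[[0.017, 0, 0], [0.034, -0.001, 0.005], [0.034, -0.001, 0.02], [0.034, -0.001, 0.04], [0.034, -0.001, 0.056], [0.034, -0.001, 0.068], [0.034, -0.001, 0.075], [0.034, -0.001, 0.078], [0.034, -0.001, 0.079], [0.034, -0.001, 0.079]], rotation=[[0, 0, -2], [0, 0, -3.1], [0, 0, -3.1], [0, 0, -3.1], [0, 0, -3.1], [0, 0, -3.1], [0, 0, -3.1], [0, 0, -3.1], [0, 0, -3.1], [0, 0, -3.1]], force=20)

```text
time: 25.6
tool_pos: [500.4, -19.2, 20.8]
tcp_rot: [180.0, -0.0, 22.3]
ft_force: [0.3, -0.7, 0.4]
finger_gap: 24.6
grip_force: 0.0
```

servo_tool(fingers=[0.018, 0.014, 0.012, 0.012, 0.012, 0.012], linear=[[0, 0, 0], [0, 0, 0], [0, 0, 0], [0, 0, 0], [0, 0, 0], [0, 0, 0]], rotation=[[0, 0, 0], [0, 0, 0], [0, 0, 0], [0, 0, 0], [0, 0, 0], [0, 0, 0]], force=20)

```text
time: 26.2
tool_pos: [500.6, -19.2, 21.1]
tcp_rot: [180.0, -0.1, 22.3]
ft_force: [-0.6, -0.2, 6.3]
finger_gap: 15.3
grip_force: 21.1
```

```bash
python3 -c "
from sp import *
st(); span('w19',12)"
```

```text
26.2 [500.6 -19.2  21.1] [ 1.7996e+02 -7.0000e-02  2.2280e+01] [-0.55 -0.24  6.29] [ -8.1   6.4 112.1  -0.   61.4  59.7] 15.324106194737903 21.057524979114532
[ 297  266   37   85 2699] [314.63542053 308.6050389 ] [499.30351336 -18.8605093 ] [14.70512038 39.88407914] -157.86329569459204
```

A soft grip of 20 N gives a 15.3 mm gap, so the hard grip was indeed sinking into the handle. I'll use 45 N.

servo_tool(fingers=[0.012, 0.005, 0.005, 0.005, 0.005, 0.005, 0.005, 0.005, 0.005, 0.005], linear=[[0, 0, 0], [0, 0, 0], [0, 0, 0], [0, 0, 0], [0, 0, -0.01], [0, 0, -0.04], [0, 0, -0.08], [0, 0, -0.12], [0, 0, -0.16], [0, 0, -0.2]], rotation=[[0, 0, 0], [0, 0, 0], [0, 0, 0], [0, 0, 0], [0, 0, 0], [0, 0, 0], [0, 0, 0], [0, 0, 0], [0, 0, 0], [0, 0, 0]], force=45)

```text
time: 27.25
tool_pos: [499.4, -19.0, 222.3]
tcp_rot: [-180.0, -0.0, 22.3]
ft_force: [0.9, -0.6, -0.1]
finger_gap: 14.8
grip_force: 44.3
```

servo_tool(fingers=[0.005, 0.005, 0.005, 0.005, 0.005, 0.005, 0.005, 0.005], linear=[[0.009, -0.04, -0.015], [0.018, -0.08, -0.015], [0.026, -0.12, -0.015], [0.034, -0.16, -0.015], [0.042, -0.195, -0.015], [0.046, -0.2125, -0.015], [0.046, -0.2125, -0.015], [0.046, -0.2125, -0.015]], rotation=[[0, 0, 1], [0, 0, 2], [0, 0, 3.1], [0, 0, 3.1], [0, 0, 3.1], [0, 0, 3.1], [0, 0, 3.1], [0, 0, 3.1]])

```text
time: 28.05
tool_pos: [461.7, 194.9, 235.5]
tcp_rot: [180.0, 0.0, 19.2]
ft_force: [-0.1, -0.2, -0.8]
finger_gap: 14.4
grip_force: 44.4
```

```bash
python3 g.py w20; python3 -c "
from h import *
goal([462.8,195,210],[180,0,19.2])"
```

```text
28.05 [461.7 194.9 235.5] [179.98   0.01  19.25] [-0.1  -0.24 -0.79] [ 17.   -7.6 101.8  -0.   85.7  87.8] 14.388271777310193 44.364166259765625
28.1 [461.9 194.4 235.4] [179.98   0.01  19.18] [ 0.37 -0.44 -0.26] [ 17.   -7.6 101.9  -0.   85.7  87.8] 14.561292906282567 44.36428427696228
red 2680 u 297 333 v 266 350 rect ((315.0, 308.0), (84.0, 36.0), 90.0)
circ 313.0 209.8 33.6
circ 301.0 221.8 50.04
circ 316.6 41.8 51.36
circ 315.4 191.8 47.4
circ 316.6 226.6 42.120003
gate [310 128  14  37 492] [316.52 146.14] [67.48 -0.55 57.37]
gate [302 229  28  11 196] [317.43 235.42] [18.98  0.06 57.39]
lin [ 0.0011 -0.0003  0.0254] rot [ 0.02  0.01 -0.02]
```

servo_tool(fingers=[0.005, 0.005, 0.005, 0.005, 0.005, 0.005, 0.005], linear=[[0.001, 0, 0.006], [0.001, 0, 0.014], [0.001, 0, 0.022], [0.001, 0, 0.03], [0.001, 0, 0.035], [0.001, 0, 0.036], [0.001, 0, 0.036]], rotation=[[0, 0, 0], [0, 0, 0], [0, 0, 0], [0, 0, 0], [0, 0, 0], [0, 0, 0], [0, 0, 0]])

```text
time: 28.8
tool_pos: [462.8, 195.2, 199.1]
tcp_rot: [-180.0, 0.0, 19.2]
ft_force: [-0.3, -0.3, -0.9]
finger_gap: 14.2
grip_force: 44.4
```

```bash
python3 g.py w21; python3 -c "
from h import *
goal([462.8,195,195],[180,0,19.2])"
```

```text
28.8 [462.8 195.2 199.1] [-180.      0.02   19.18] [-0.32 -0.33 -0.94] [ 17.   -6.1 104.3   0.   81.8  87.8] 14.234914637252823 44.36430037021637
28.85 [463.  195.3 199.4] [180.    -0.01  19.18] [-0.75  0.1  -0.46] [ 17.   -6.1 104.3   0.   81.8  87.8] 14.766796841036951 44.36379790306091
red 2674 u 297 333 v 266 350 rect ((315.0, 308.0), (84.0, 36.0), 90.0)
circ 314.2 208.6 44.760002
circ 311.8 193.0 47.4
circ 317.8 225.40001 43.32
circ 267.4 139.0 53.88
circ 302.2 224.20001 27.6
gate [308 127  18  38 613] [316.66 145.81] [67.86 -0.02 21.45]
lin [-0.0003  0.0002  0.0044] rot [ 0.   -0.01 -0.02]
```

servo_tool(fingers=[0.005, 0.005, 0.005, 0.005, 0.005], linear=[[0, 0.0005, 0.001], [0, 0.0005, 0.002], [0, 0.0005, 0.003], [0, 0.0005, 0.004], [0, 0.0005, 0.004]], rotation=[[0, 0, 0], [0, 0, 0], [0, 0, 0], [0, 0, 0], [0, 0, 0]])

```text
time: 29.35
tool_pos: [463.0, 194.8, 195.1]
tcp_rot: [-180.0, 0.0, 19.2]
ft_force: [0.1, -0.2, -0.4]
finger_gap: 14.6
grip_force: 44.4
```

servo_tool(fingers=[0.005, 0.005, 0.005], linear=[[0, 0, 0.001], [0, 0, 0.002], [0, 0, 0.002]], rotation=[[0, 0, 0], [0, 0, 0], [0, 0, 0]])

```text
time: 29.65
tool_pos: [463.0, 194.8, 193.2]
tcp_rot: [-180.0, 0.0, 19.2]
ft_force: [-0.6, -0.6, -0.2]
finger_gap: 14.7
grip_force: 44.4
```

servo_tool(fingers=[0.005, 0.005, 0.005], linear=[[0, 0, 0.001], [0, 0, 0.002], [0, 0, 0.002]], rotation=[[0, 0, 0], [0, 0, 0], [0, 0, 0]])

```text
time: 29.95
tool_pos: [463.2, 194.8, 191.3]
tcp_rot: [-180.0, -0.0, 19.2]
ft_force: [-0.5, 0.3, 1.4]
finger_gap: 14.5
grip_force: 44.5
```

```bash
python3 g.py w22
```

```text
29.95 [463.2 194.8 191.3] [-180.     -0.02   19.18] [-0.54  0.28  1.4 ] [ 17.   -5.7 104.8   0.   80.9  87.8] 14.468398173452966 44.50157940387726
30.0 [463.2 194.8 191.4] [180.    -0.01  19.18] [ 0.56 -0.38  1.31] [ 17.   -5.7 104.8   0.   80.9  87.8] 14.948359106409951 44.499555230140686
red 2678 u 297 333 v 127 350 rect ((315.0, 238.5), (223.0, 36.0), 90.0)
circ 314.2 207.40001 44.64
circ 302.2 221.8 48.72
circ 321.4 193.0 50.04
circ 326.2 217.0 34.08
circ 302.2 195.40001 51.36
gate [307 127  18  38 636] [315.57 145.77] [68.19 -0.5  13.38]
```

Contact is at about TCP z = 192, with 1.4 N and no slip. I'll keep pressing.

servo_tool(fingers=[0.005, 0.005, 0.005, 0.005], linear=[[0, 0, 0.001], [0, 0, 0.002], [0, 0, 0.003], [0, 0, 0.003]], rotation=[[0, 0, 0], [0, 0, 0], [0, 0, 0], [0, 0, 0]])

```text
time: 30.4
tool_pos: [463.1, 194.8, 188.2]
tcp_rot: [180.0, -0.0, 19.2]
ft_force: [-0.2, 0.2, 2.1]
finger_gap: 14.8
grip_force: 44.6
```

```bash
python3 g.py w23 | grep -v circ
```

```text
30.4 [463.1 194.8 188.2] [180.    -0.    19.18] [-0.2   0.21  2.06] [ 17.   -5.6 105.    0.   80.6  87.8] 14.782667468223961 44.55139517784119
30.45 [463.1 194.8 188.3] [180.    -0.    19.18] [0.96 0.58 1.01] [ 17.   -5.6 105.   -0.   80.6  87.8] 14.054930115065934 44.548484086990356
red 2674 u 297 333 v 266 350 rect ((315.0, 308.0), (84.0, 36.0), 90.0)
gate [307 126  19  39 656] [315.65 145.44] [68.34 -0.48 10.29]
```

Still no slip. I'll continue in 4 mm steps.

servo_tool(fingers=[0.005, 0.005, 0.005, 0.005, 0.005], linear=[[0, 0, 0.001], [0, 0, 0.002], [0, 0, 0.003], [0, 0, 0.004], [0, 0, 0.004]], rotation=[[0, 0, 0], [0, 0, 0], [0, 0, 0], [0, 0, 0], [0, 0, 0]])

```text
time: 30.95
tool_pos: [463.0, 194.8, 184.1]
tcp_rot: [-180.0, 0.0, 19.2]
ft_force: [-0.2, -0.1, 1.4]
finger_gap: 14.3
grip_force: 44.6
```

```bash
python3 g.py w24 | grep -v circ
```

```text
30.95 [463.  194.8 184.1] [-180.      0.02   19.18] [-0.24 -0.14  1.45] [ 17.   -5.4 105.3  -0.   80.1  87.8] 14.30333892430807 44.60265398025513
31.0 [463.  194.8 184.2] [-180.      0.02   19.18] [0.9  0.35 1.98] [ 17.   -5.4 105.3  -0.   80.1  87.8] 14.520634435630656 44.59557831287384
red 2672 u 297 333 v 126 350 rect ((315.0, 238.0), (224.0, 36.0), 90.0)
gate [306 125  20  40 668] [315.61 144.98] [68.56 -0.49  6.17]
```

servo_tool(fingers=[0.005, 0.005, 0.005, 0.005, 0.005], linear=[[0, 0, 0.001], [0, 0, 0.002], [0, 0, 0.003], [0, 0, 0.004], [0, 0, 0.004]], rotation=[[0, 0, 0], [0, 0, 0], [0, 0, 0], [0, 0, 0], [0, 0, 0]])

```text
time: 31.5
tool_pos: [462.9, 194.7, 180.1]
tcp_rot: [-180.0, 0.0, 19.2]
ft_force: [-0.8, -0.1, 2.7]
finger_gap: 14.4
grip_force: 44.6
```

servo_tool(fingers=[0.005, 0.005, 0.005, 0.005, 0.005], linear=[[0, 0, 0.001], [0, 0, 0.002], [0, 0, 0.003], [0, 0, 0.004], [0, 0, 0.004]], rotation=[[0, 0, 0], [0, 0, 0], [0, 0, 0], [0, 0, 0], [0, 0, 0]])

```text
time: 32.0
tool_pos: [462.9, 194.8, 176.1]
tcp_rot: [180.0, 0.0, 19.2]
ft_force: [-0.6, -0.4, 3.2]
finger_gap: 14.4
grip_force: 44.7
```

```bash
python3 g.py w25 | grep -v circ
```

```text
32.0 [462.9 194.8 176.1] [180.     0.02  19.18] [-0.62 -0.39  3.25] [ 17.   -5.  105.8  -0.   79.3  87.8] 14.401158943540139 44.655699133872986
32.05 [462.9 194.7 176.1] [180.     0.02  19.18] [-0.33  0.74  2.87] [ 17.   -5.  105.8  -0.   79.3  87.8] 14.735097251443086 44.648428559303284
red 2674 u 297 333 v 125 350 rect ((315.0, 237.5), (225.0, 36.0), 90.0)
gate [306 125  20  39 688] [315.36 144.23] [68.88 -0.6  -1.9 ]
```

servo_tool(fingers=[0.005, 0.005, 0.005, 0.005, 0.005], linear=[[0, 0, 0.001], [0, 0, 0.002], [0, 0, 0.003], [0, 0, 0.004], [0, 0, 0.004]], rotation=[[0, 0, 0], [0, 0, 0], [0, 0, 0], [0, 0, 0], [0, 0, 0]])

```text
time: 32.55
tool_pos: [462.5, 194.7, 171.6]
tcp_rot: [-180.0, 0.1, 19.2]
ft_force: [0.9, -0.1, -0.1]
finger_gap: 14.3
grip_force: 44.4
```

servo_tool(fingers=[0.005, 0.005, 0.005, 0.005, 0.005], linear=[[0, 0, 0.001], [0, 0, 0.002], [0, 0, 0.003], [0, 0, 0.003], [0, 0, 0.003]], rotation=[[0, 0, 0], [0, 0, 0], [0, 0, 0], [0, 0, 0], [0, 0, 0]])

```text
time: 33.05
tool_pos: [463.0, 194.8, 169.3]
tcp_rot: [-180.0, 0.0, 19.2]
ft_force: [-1.0, 0.4, -0.3]
finger_gap: 14.7
grip_force: 44.4
```

```bash
python3 g.py w26 | grep -v circ
```

```text
33.05 [463.  194.8 169.3] [-180.      0.     19.18] [-0.98  0.37 -0.34] [ 17.   -4.7 106.2   0.   78.5  87.8] 14.677758807966464 44.35974061489105
33.1 [463.1 194.8 169.4] [180.    -0.01  19.18] [ 0.84 -0.46 -0.05] [ 17.   -4.7 106.2  -0.   78.5  87.8] 14.459585224907169 44.35916841030121
red 2672 u 297 333 v 266 350 rect ((315.0, 308.0), (84.0, 36.0), 90.0)
gate [ 304  124   23   66 1426] [315.41 157.48] [64.6  -0.58 -8.63]
```

It has snapped shut: the force fell to zero and the whole gate is now visible above the bar. Now the tug upward.

servo_tool(fingers=[0.005, 0.005, 0.005, 0.005, 0.005, 0.005, 0.005], linear=[[0, 0, -0.003], [0, 0, -0.006], [0, 0, -0.008], [0, 0, -0.01], [0, 0, -0.011], [0, 0, -0.012], [0, 0, -0.012]], rotation=[[0, 0, 0], [0, 0, 0], [0, 0, 0], [0, 0, 0], [0, 0, 0], [0, 0, 0], [0, 0, 0]])

```text
time: 33.8
tool_pos: [463.1, 194.8, 181.4]
tcp_rot: [180.0, -0.0, 19.2]
ft_force: [0.2, 0.1, -0.2]
finger_gap: 14.5
grip_force: 44.4
```

servo_tool(fingers=[0.005, 0.005, 0.005, 0.005], linear=[[0, 0, -0.0005], [0, 0, -0.001], [0, 0, -0.0015], [0, 0, -0.0015]], rotation=[[0, 0, 0], [0, 0, 0], [0, 0, 0], [0, 0, 0]])

```text
time: 34.2
tool_pos: [463.1, 194.8, 182.9]
tcp_rot: [180.0, -0.0, 19.2]
ft_force: [-0.0, -0.4, -1.1]
finger_gap: 14.6
grip_force: 44.4
```

servo_tool(fingers=[0.005, 0.005, 0.005, 0.005, 0.005], linear=[[0, 0, -0.0005], [0, 0, -0.001], [0, 0, -0.0015], [0, 0, -0.0015], [0, 0, -0.0015]], rotation=[[0, 0, 0], [0, 0, 0], [0, 0, 0], [0, 0, 0], [0, 0, 0]])

```text
time: 34.7
tool_pos: [463.1, 194.8, 184.3]
tcp_rot: [180.0, -0.0, 19.2]
ft_force: [-0.4, -0.2, -0.4]
finger_gap: 15.2
grip_force: 44.4
```

```bash
python3 g.py w27 | grep -v circ
```

```text
34.7 [463.1 194.8 184.3] [180.    -0.    19.18] [-0.39 -0.22 -0.42] [ 17.   -5.4 105.3  -0.   80.1  87.8] 15.155453015762118 44.36484396457672
34.75 [463.1 194.8 184.3] [-180.     -0.     19.18] [ 0.69 -0.32  0.19] [ 17.   -5.4 105.3   0.   80.1  87.8] 14.534265730232265 44.35930788516998
red 2674 u 297 333 v 126 350 rect ((315.0, 238.0), (224.0, 36.0), 90.0)
gate [ 305  126   21   59 1128] [315.29 155.7 ] [64.66 -0.61  6.3 ]
```

servo_tool(fingers=[0.005, 0.005, 0.005, 0.005, 0.005], linear=[[0, 0, -0.0005], [0, 0, -0.001], [0, 0, -0.0015], [0, 0, -0.002], [0, 0, -0.002]], rotation=[[0, 0, 0], [0, 0, 0], [0, 0, 0], [0, 0, 0], [0, 0, 0]])

```text
time: 35.25
tool_pos: [463.0, 194.8, 186.2]
tcp_rot: [180.0, 0.0, 19.2]
ft_force: [-0.7, -0.3, -1.1]
finger_gap: 14.6
grip_force: 44.2
```

```bash
python3 -c "
from h import *
st(); r.snapshot('wrist'); st()"
```

```text
35.25 [463.  194.8 186.2] [1.800e+02 2.000e-02 1.918e+01] [-0.66 -0.31 -1.15] [ 17.   -5.5 105.2  -0.   80.4  87.8] 14.574149624469829 44.229084849357605
35.3 [462.9 194.8 186.1] [-1.800e+02  2.000e-02  1.918e+01] [ 0.05 -0.26 -1.9 ] [ 17.   -5.5 105.2  -0.   80.4  87.8] 14.58909815984477 44.23037052154541
```

servo_tool(fingers=[0.005, 0.005, 0.005, 0.005, 0.005], linear=[[0, 0, -0.0005], [0, 0, -0.001], [0, 0, -0.0015], [0, 0, -0.0015], [0, 0, -0.0015]], rotation=[[0, 0, 0], [0, 0, 0], [0, 0, 0], [0, 0, 0], [0, 0, 0]])

```text
time: 35.8
tool_pos: [462.8, 194.7, 187.6]
tcp_rot: [-180.0, 0.0, 19.2]
ft_force: [-0.4, -0.8, -3.2]
finger_gap: 14.6
grip_force: 44.1
```

```bash
python3 -c "
from h import *
st(); r.snapshot('wrist'); st(); r.snapshot('wrist'); st()"; python3 g.py w28 | grep -v circ
```

```text
35.8 [462.8 194.7 187.6] [-1.800e+02  4.000e-02  1.918e+01] [-0.43 -0.78 -3.18] [ 17.   -5.6 105.1  -0.   80.5  87.8] 14.553363417989742 44.07341122627258
35.85 [462.9 194.7 187.6] [-1.800e+02  3.000e-02  1.918e+01] [-0.74  0.44 -3.22] [ 17.   -5.6 105.1  -0.   80.5  87.8] 14.455590338698354 44.07151937484741
35.9 [462.9 194.7 187.6] [-1.800e+02  3.000e-02  1.918e+01] [-1.28  0.39 -2.78] [ 17.   -5.6 105.1  -0.   80.5  87.8] 14.327044207765084 44.06878709793091
35.9 [462.9 194.7 187.6] [-180.      0.03   19.18] [-1.28  0.39 -2.78] [ 17.   -5.6 105.1  -0.   80.5  87.8] 14.327044207765084 44.06878709793091
35.95 [462.9 194.7 187.6] [-180.      0.03   19.18] [-0.91 -0.95 -2.81] [ 17.   -5.6 105.1   0.   80.5  87.8] 14.388433879018862 44.06692385673523
red 2680 u 297 333 v 266 350 rect ((315.0, 308.0), (84.0, 36.0), 90.0)
gate [ 305  126   21   58 1107] [315.38 155.19] [64.71 -0.56  9.56]
```

servo_tool(fingers=[0.005, 0.005, 0.005, 0.005, 0.005, 0.005, 0.005], linear=[[0, 0, -0.0005], [0, 0, -0.001], [0, 0, -0.0013], [0, 0, -0.0013], [0, 0, -0.0013], [0, 0, -0.0013], [0, 0, -0.0013]], rotation=[[0, 0, 0], [0, 0, 0], [0, 0, 0], [0, 0, 0], [0, 0, 0], [0, 0, 0], [0, 0, 0]])

```text
time: 36.65
tool_pos: [462.9, 194.7, 188.9]
tcp_rot: [180.0, 0.0, 19.2]
ft_force: [-2.2, -0.4, -5.7]
finger_gap: 14.7
grip_force: 43.9
```

```bash
python3 -c "
from h import *
for i in range(5): r.snapshot('wrist'); print(r.sense()['ft_force'])"; python3 g.py w29 | grep -v circ
```

```text
[-2.16235518 -0.5669697  -2.99153535]
[-1.71867567 -1.11520215 -4.6442472 ]
[-2.14144606 -0.80844694 -4.08490732]
[-2.9175216  -0.89557739 -5.64976982]
[-2.05658044 -0.13237147 -4.03003836]
36.9 [463.  194.8 189. ] [-180.      0.01   19.18] [-2.06 -0.13 -4.03] [ 17.   -5.6 105.    0.   80.7  87.8] 14.875890954696134 43.90381157398224
36.95 [463.  194.8 189. ] [180.     0.01  19.18] [-1.52 -0.9  -4.24] [ 17.   -5.6 105.   -0.   80.7  87.8] 14.769839190090577 43.904900550842285
red 2679 u 297 333 v 266 351 rect ((315.0, 308.5), (85.0, 36.0), 90.0)
gate [ 305  126   21   58 1086] [315.42 155.45] [64.53 -0.57 11.03]
```

The tug is held at about 4–4.5 N, a lift of about 2 mm, with the gate shut. Now I'll lower the bar into the bow with some slack, then tilt the handle down about the bar.

servo_tool(fingers=[0.005, 0.005, 0.005, 0.005, 0.005, 0.005, 0.005, 0.005], linear=[[0, 0, 0.002], [0, 0, 0.005], [0, 0, 0.008], [0, 0, 0.011], [0.001, 0, 0.014], [0.003, 0, 0.017], [0.005, 0, 0.02], [0.005, 0, 0.02]], rotation=[[0, 0, 0], [0, 0, 0], [0, 0, 0], [0, 0, 0], [0, 0, 0], [0, 0, 0], [0, 0, 0], [0, 0, 0]])

```text
time: 37.75
tool_pos: [467.8, 196.4, 168.5]
tcp_rot: [180.0, 0.0, 19.2]
ft_force: [-0.5, 0.5, -0.8]
finger_gap: 14.7
grip_force: 44.4
```

servo_tool(fingers=[0.005, 0.005, 0.005, 0.005, 0.005, 0.005], linear=[[-0.0006, 0, 0.0032], [-0.001, 0, 0.0064], [-0.0013, 0, 0.0096], [-0.0014, 0, 0.0129], [-0.001, 0, 0.0195], [-0.001, 0, 0.0195]], rotation=[[0, 3, 0], [0, 6, 0], [0, 9, 0], [0, 12, 0], [0, 18, 0], [0, 18, 0]])

```text
time: 38.35
tool_pos: [463.0, 195.0, 145.5]
tcp_rot: [-180.0, -17.7, 19.2]
ft_force: [-1.2, -0.5, -1.2]
finger_gap: 14.3
grip_force: 44.4
```

```bash
python3 -c "
from h import *
st()"
```

```text
38.35 [463.  195.  145.5] [-179.98  -17.72   19.18] [-1.21 -0.5  -1.18] [ 16.4 -20.6 124.    1.   58.8  86.8] 14.297596173017041 44.373425245285034
```

```bash
cat > bar.py <<'E'
from h import *
np.set_printoptions(precision=1,suppress=True)
r.snapshot('wrist'); s=r.sense(); A=Ro.from_euler('xyz',s['tcp_rot'],degrees=True)
b=A.apply([60.9,0,13])+s['tool_pos']; d=b[:2]-[618.5,247]
print('bar',b,'dist post',-(d@[.944,.329]),'rel pivot',b[2]-177.0); st()
E
python3 bar.py
```

```text
bar [523.2 215.8 154.1] dist post 100.25283879933802 rel pivot -22.94901597042417
38.4 [464.6 195.5 147.9] [-180.   -17.8   19.2] [-0.4  0.  -0.1] [ 16.4 -20.5 123.7   1.   59.   86.8] 14.534747755304931 44.37251687049866
```

servo_tool(fingers=[0.005, 0.005, 0.005, 0.005, 0.005, 0.005, 0.005, 0.005], linear=[[-0.0008, 0, 0.0043], [-0.0012, 0, 0.0086], [-0.0014, 0, 0.0129], [-0.0012, 0, 0.0173], [-0.0008, 0, 0.0216], [0, 0, 0.0259], [0, 0, 0.0259], [0, 0, 0.0259]], rotation=[[0, 4, 0], [0, 8, 0], [0, 12, 0], [0, 16, 0], [0, 20, 0], [0, 24, 0], [0, 24, 0], [0, 24, 0]])

```text
time: 39.2
tool_pos: [486.0, 204.7, 127.4]
tcp_rot: [180.0, -41.0, 19.2]
ft_force: [-7.8, -0.5, -1.3]
finger_gap: 14.9
grip_force: 45.6
```

```bash
python3 bar.py
```

```text
bar [537.5 222.7 157.6] dist post 84.46526577275307 rel pivot -19.367974686806804
39.25 [486.  204.8 127.5] [179.9 -41.   19.2] [-8.4 -1.1 -2.1] [ 15.9 -34.3 142.9   4.2  30.6  83.9] 14.597757024092235 45.56733727455139
```

Joint 3 has reached its limit, so the tool sits too far forward. I'll tilt back 12° about the bar.

servo_tool(fingers=[0.005, 0.005, 0.005, 0.005], linear=[[0.001, 0, -0.0043], [0.0025, 0, -0.0086], [0.004, 0, -0.0124], [0.004, 0, -0.0124]], rotation=[[0, -4, 0], [0, -8, 0], [0, -12, 0], [0, -12, 0]])

```text
time: 39.65
tool_pos: [481.3, 203.0, 140.3]
tcp_rot: [180.0, -28.8, 19.2]
ft_force: [-7.8, 0.2, -2.2]
finger_gap: 14.4
grip_force: 45.3
```

```bash
python3 bar.py; python3 ring.py w31|tail -7
```

```text
bar [537.8 222.7 158.2] dist post 84.23303377987695 rel pivot -18.81580664204907
39.7 [481.5 203.1 140.1] [180.  -28.9  19.2] [-7.   0.5 -1.5] [ 16.4 -26.6 131.9   1.8  45.8  86.3] 14.840863732185129 45.355204939842224
red 2597 u 297 399 v 18 353 rect ((342.7803955078125, 184.44943237304688), (48.721221923828125, 345.46533203125), 12.548962593078613)
circ 316.6 155.8 56.640003
circ 313.0 214.6 45.96
circ 326.2 205.0 47.4
circ 297.4 149.8 36.84
circ 307.0 169.0 46.08
39.75 [481.5 203.2 140.1] [180.  -29.   19.2] [-7.2  0.7 -0.8] [ 16.4 -26.7 132.    1.8  45.7  86.3] 14.844937482229184 45.375768542289734
```

servo_tool(fingers=[0.005, 0.005, 0.005, 0.005, 0.005], linear=[[-0.003, 0, -0.0017], [-0.006, 0, -0.0034], [-0.009, 0, -0.005], [-0.0122, 0, -0.0068], [-0.0122, 0, -0.0068]], rotation=[[0, 0, 0], [0, 0, 0], [0, 0, 0], [0, 0, 0], [0, 0, 0]])

```text
time: 40.25
tool_pos: [468.2, 198.2, 140.2]
tcp_rot: [179.9, -29.3, 19.2]
ft_force: [-0.1, -0.4, -0.8]
finger_gap: 14.5
grip_force: 45.0
```

```bash
python3 bar.py; python3 g.py w32|grep -v circ
```

```text
bar [524.6 217.7 158.8] dist post 98.2747687235367 rel pivot -18.163190755827742
40.3 [468.4 198.2 140.3] [179.9 -29.4  19.2] [-0.9  0.8 -1.1] [ 16.2 -30.2 134.4   1.9  46.5  86.2] 14.730624544895072 45.02617299556732
40.3 [468.4 198.2 140.3] [179.92 -29.36  19.16] [-0.87  0.75 -1.15] [ 16.2 -30.2 134.4   1.9  46.5  86.2] 14.730624544895072 45.02617299556732
40.35 [468.5 198.3 140.3] [179.92 -29.37  19.16] [ 0.64 -0.15 -0.43] [ 16.2 -30.2 134.4   1.9  46.5  86.2] 14.454672378499506 45.026371479034424
red 2609 u 298 399 v 9 354 rect ((343.0525817871094, 180.3670654296875), (47.51924133300781, 353.9688415527344), 12.119837760925293)
gate [ 308  115   23   64 1370] [319.33 146.62] [68.15  0.79 -4.9 ]
```

The bar is free again, with the gate shut above it. I'll lower it onto the bow's bottom.

servo_tool(fingers=[0.005, 0.005, 0.005, 0.005, 0.005, 0.005], linear=[[-0.001, 0, 0.0017], [-0.002, 0, 0.0035], [-0.0029, 0, 0.0052], [-0.0034, 0, 0.0061], [-0.0039, 0, 0.007], [-0.0039, 0, 0.007]], rotation=[[0, 0, 0], [0, 0, 0], [0, 0, 0], [0, 0, 0], [0, 0, 0], [0, 0, 0]])

```text
time: 40.95
tool_pos: [468.4, 198.3, 131.7]
tcp_rot: [179.9, -29.3, 19.2]
ft_force: [-0.1, -0.5, -0.2]
finger_gap: 14.9
grip_force: 45.0
```

```bash
python3 bar.py
```

```text
bar [524.6 217.8 150.3] dist post 98.24245798847893 rel pivot -26.658794194726454
41.0 [468.4 198.3 131.9] [179.9 -29.3  19.2] [ 0.3 -0.3 -0.2] [ 16.2 -29.4 134.8   1.9  45.3  86.1] 14.579185823588155 45.02627670764923
```

servo_tool(fingers=[0.005, 0.005, 0.005], linear=[[-0.0006, 0, 0.0032], [-0.001, 0, 0.0064], [-0.001, 0, 0.0064]], rotation=[[0, 3, 0], [0, 6, 0], [0, 6, 0]])

```text
time: 41.3
tool_pos: [469.7, 198.8, 124.7]
tcp_rot: [179.9, -35.3, 19.2]
ft_force: [0.5, -1.0, 0.0]
finger_gap: 14.9
grip_force: 45.0
```

```bash
python3 bar.py
```

```text
bar [524.2 217.6 150.1] dist post 98.67693768601865 rel pivot -26.93216256070167
41.35 [470.1 198.9 125.5] [179.9 -35.3  19.2] [-0.1  0.1 -0.9] [ 16.  -33.8 140.4   2.9  38.2  85.1] 14.528537958495365 45.027753710746765
```

servo_tool(fingers=[0.02, 0.03, 0.045, 0.06, 0.06, 0.06, 0.06, 0.06, 0.06, 0.06], linear=[[0, 0, 0], [0, 0, 0], [0, 0, 0], [0, 0, 0], [0, 0, 0], [0, 0, -0.01], [0.005, 0, -0.025], [0.01, 0, -0.045], [0.015, 0, -0.065], [0.015, 0, -0.065]], rotation=[[0, 0, 0], [0, 0, 0], [0, 0, 0], [0, 0, 0], [0, 0, 0], [0, 0, 0], [0, 0, 0], [0, 0, 0], [0, 0, 0], [0, 0, 0]])

```text
time: 42.35
tool_pos: [447.9, 191.2, 191.5]
tcp_rot: [179.9, -35.7, 19.2]
ft_force: [-0.2, -0.1, 0.5]
finger_gap: 60.3
grip_force: 0.0
```

```bash
cat > sw.py <<'E'
from h import *
st(); T=[]
for i in range(6):
    s=r.snapshot('scene'); im=s['frame'].astype(int)[150:260,255:340]; m=(im[:,:,0]>90)&(im[:,:,1]<60)&(im[:,:,2]<60); ys,xs=np.nonzero(m)
    T.append((len(xs),xs.mean().round(1)+255,ys.mean().round(1)+150) if len(xs) else 0)
print(T); g=np.array([618.5,247])+99*np.array([-.944,-.329]); print('expected', proj(s,[*g,175-30-62]), 'top of handle',proj(s,[*g,175-30-42]))
E
python3 sw.py
```

```text
42.35 [447.9 191.2 191.5] [179.9  -35.66  19.18] [-0.22 -0.09  0.49] [ 15.7 -46.1 140.2   2.5  50.2  85.6] 60.253595745080155 0.0
[(13, np.float64(290.3), np.float64(212.1)), (12, np.float64(285.7), np.float64(214.8)), (19, np.float64(284.1), np.float64(216.1)), (28, np.float64(283.9), np.float64(216.8)), (21, np.float64(286.3), np.float64(217.0)), (15, np.float64(290.4), np.float64(215.3))]
expected (np.float64(290.8121174299998), np.float64(213.63531604008247)) top of handle (np.float64(290.4455925914387), np.float64(208.61170096593926))
```

The spanner is hanging on the hook and swaying. I'll move clear and wait for the sway to die down.

servo_tool(fingers=[0.06, 0.06, 0.06, 0.06, 0.06, 0.06, 0.06, 0.06, 0.06, 0.06], linear=[[0.006, 0, -0.008], [0.012, 0, -0.016], [0.018, 0, -0.024], [0.023, 0, -0.032], [0.023, 0, -0.032], [0.023, 0, -0.032], [0.023, 0, -0.032], [0.023, 0, -0.032], [0.023, 0, -0.032], [0.023, 0, -0.032]], rotation=[[0, 0, 0], [0, 0, 0], [0, 0, 0], [0, 0, 0], [0, 0, 0], [0, 0, 0], [0, 0, 0], [0, 0, 0], [0, 0, 0], [0, 0, 0]])

```text
time: 43.65
tool_pos: [446.7, 190.9, 226.6]
tcp_rot: [179.9, -35.3, 19.2]
ft_force: [-0.5, 0.0, -0.9]
finger_gap: 60.0
grip_force: 0.0
```

servo_tool(fingers=[0.06, 0.06, 0.06, 0.06, 0.06, 0.06, 0.06, 0.06, 0.06, 0.06], linear=[[0, 0, 0], [0, 0, 0], [0, 0, 0], [0, 0, 0], [0, 0, 0], [0, 0, 0], [0, 0, 0], [0, 0, 0], [0, 0, 0], [0, 0, 0]], rotation=[[0, 0, 0], [0, 0, 0], [0, 0, 0], [0, 0, 0], [0, 0, 0], [0, 0, 0], [0, 0, 0], [0, 0, 0], [0, 0, 0], [0, 0, 0]])

```text
time: 44.65
tool_pos: [446.9, 190.9, 227.0]
tcp_rot: [179.9, -35.3, 19.2]
ft_force: [-0.2, 0.1, 0.8]
finger_gap: 60.1
grip_force: 0.0
```

servo_tool(fingers=[0.06, 0.06, 0.06, 0.06, 0.06, 0.06, 0.06, 0.06, 0.06, 0.06], linear=[[0, 0, 0], [0, 0, 0], [0, 0, 0], [0, 0, 0], [0, 0, 0], [0, 0, 0], [0, 0, 0], [0, 0, 0], [0, 0, 0], [0, 0, 0]], rotation=[[0, 0, 0], [0, 0, 0], [0, 0, 0], [0, 0, 0], [0, 0, 0], [0, 0, 0], [0, 0, 0], [0, 0, 0], [0, 0, 0], [0, 0, 0]])

```text
time: 45.65
tool_pos: [446.9, 190.9, 227.1]
tcp_rot: [179.9, -35.3, 19.2]
ft_force: [0.2, -0.4, 1.0]
finger_gap: 60.1
grip_force: 0.0
```

```bash
sed -i 's/range(6)/range(12)/' sw.py; python3 sw.py
```

```text
45.65 [446.9 190.9 227.1] [179.92 -35.34  19.17] [ 0.15 -0.43  0.97] [ 15.7 -47.3 137.1   2.3  55.   85.8] 60.056139464018216 0.0
[(8, np.float64(289.6), np.float64(213.9)), (5, np.float64(289.4), np.float64(212.0)), (14, np.float64(290.3), np.float64(213.1)), (17, np.float64(290.8), np.float64(214.3)), (16, np.float64(291.6), np.float64(214.6)), (16, np.float64(291.6), np.float64(214.4)), (16, np.float64(291.6), np.float64(214.5)), (15, np.float64(291.0), np.float64(213.9)), (10, np.float64(290.5), np.float64(213.7)), (17, np.float64(290.1), np.float64(213.4)), (10, np.float64(289.8), np.float64(213.5)), (13, np.float64(290.1), np.float64(213.4))]
expected (np.float64(290.8121174299998), np.float64(213.63531604008247)) top of handle (np.float64(290.4455925914387), np.float64(208.61170096593926))
```

servo_tool(fingers=[0.06, 0.06, 0.06, 0.06, 0.06, 0.06, 0.06, 0.06, 0.06, 0.06], linear=[[0, 0, 0], [0, 0, 0], [0, 0, 0], [0, 0, 0], [0, 0, 0], [0, 0, 0], [0, 0, 0], [0, 0, 0], [0, 0, 0], [0, 0, 0]], rotation=[[0, 0, 0], [0, 0, 0], [0, 0, 0], [0, 0, 0], [0, 0, 0], [0, 0, 0], [0, 0, 0], [0, 0, 0], [0, 0, 0], [0, 0, 0]])

```text
time: 47.25
tool_pos: [446.9, 190.9, 227.0]
tcp_rot: [179.9, -35.3, 19.2]
ft_force: [0.1, 0.7, 0.7]
finger_gap: 60.0
grip_force: 0.0
```

servo_tool(fingers=[0.06, 0.06, 0.06, 0.06, 0.06, 0.06, 0.06, 0.06, 0.06, 0.06], linear=[[0, 0, 0], [0, 0, 0], [0, 0, 0], [0, 0, 0], [0, 0, 0], [0, 0, 0], [0, 0, 0], [0, 0, 0], [0, 0, 0], [0, 0, 0]], rotation=[[0, 0, 0], [0, 0, 0], [0, 0, 0], [0, 0, 0], [0, 0, 0], [0, 0, 0], [0, 0, 0], [0, 0, 0], [0, 0, 0], [0, 0, 0]])

```text
time: 48.25
tool_pos: [446.9, 190.9, 227.0]
tcp_rot: [179.9, -35.3, 19.2]
ft_force: [0.1, -0.7, -0.6]
finger_gap: 60.0
grip_force: 0.0
```

```bash
python3 sw.py | cut -c1-700; python3 -c "
from bench import r
print(r.hand_in())"
```

```text
48.25 [446.9 190.9 227. ] [179.92 -35.33  19.17] [ 0.1  -0.71 -0.56] [ 15.7 -47.3 137.1   2.3  55.   85.8] 60.02280120397714 0.0
[(11, np.float64(290.5), np.float64(213.8)), (10, np.float64(290.4), np.float64(213.8)), (12, np.float64(290.5), np.float64(213.6)), (11, np.float64(290.5), np.float64(213.5)), (12, np.float64(290.5), np.float64(213.6)), (14, np.float64(290.5), np.float64(214.1)), (12, np.float64(290.5), np.float64(213.8)), (13, np.float64(290.5), np.float64(213.7)), (13, np.float64(290.5), np.float64(213.9)), (13, np.float64(290.5), np.float64(213.8)), (12, np.float64(290.4), np.float64(213.7)), (12, np.float64(290.4), np.float64(213.6))]
expected (np.float64(290.8121174299998), np.float64(213.63531604008247)) top of handle (np.float64(290.4455925914387), np.float64(208.61170096593926))
the job is handed in; nothing more can be done
None
```

The spanner hangs still by its ring in the snap hook: the gate snapped shut, the tug at about 4–4.5 N lifted the arm about 2 mm, and I handed in at about 49 s with no verdict returned, after two grip slips and one 75 N knock of the held spanner on the raised shelf.

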